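# Fit label-roll posts into a strut and change the rolls over

### The job

Set up the label rail: first drop the hammer-head foot of every post from the black rack into the slot of the strut until its flange sits on the lips, and turn it a quarter turn so that the head catches under both lips, the posts at least 80 mm apart. Only when all the posts are locked, slide the label rolls off the supply stand's spindle and thread each one right down onto a post of its own. Leave the other things on the bench where they are and the stand upright.

Things in the scene. Friction and masses are not known exactly. Their poses are not given: they have to be found in the camera images.
- strut: Fixed aluminium strut channel on the bench, slot up: 420 mm long along its own y, 46 mm wide (x), 41 mm high; origin at the centre of its underside. The slot runs the full length, 22 mm wide between two lips 4 mm thick (z 37 to 41); inside, the channel is 40 mm wide, floor at z = 3 mm.
- rack: Fixed black plastic rack, 60 mm (its x) by 320 mm (its y), 24 mm high, origin at the centre of its underside; four open square pockets of 36 mm at y = -120, -40, 40 and 120 mm hold the posts, in various yaws.
- stand: Supply stand: loose grey round base 90 mm in diameter and 12 mm thick with an upright steel spindle 16 mm in diameter, its top 74 mm above the bench; 0.9 kg. Origin at the centre of its underside.
- post_a: Steel post, 74 mm tall; origin under its foot, z up. Foot up: hammer head 32 mm (own x) by 17 mm (own y), z 0-7, ends narrowed to 11 mm; neck 14 mm dia, z 7-14; flange 44 mm dia, z 14-19, resting on the rack's top at first; bar 16 (x) by 12 mm (y), z 19-74, its wide faces along the hidden head. Locked: origin 27 mm above the strut's origin, x across the slot. 0.12 kg. Three or four posts are present.
- post_b: As post_a (a separate, identical post).
- post_c: As post_a (a separate, identical post).
- post_d: As post_a (a separate, identical post).
- roll_a: Label roll: a rigid ring of paper wound on a cardboard core, 56 mm outside, 25 mm hole, 30 mm high, 0.08 kg. Origin at the centre of its underside, z along its hole. At the start it is threaded on the upright spindle of the supply stand, at the bottom, on the base.
- roll_b: Label roll: a rigid ring of paper wound on a cardboard core, 56 mm outside, 25 mm hole, 30 mm high, 0.08 kg. Origin at the centre of its underside, z along its hole. At the start it is threaded on the upright spindle of the supply stand, on top of the other roll.
- vial_a: Bystander: amber vial, 26 mm in diameter, 42 mm tall, standing between rack and strut; origin under its base.
- vial_b: Bystander: amber vial like the other, standing near the bench's right side.
- wrench: Bystander: steel wrench 150 mm long, lying to the left.
- marker: Bystander: white marker pen 120 mm long, lying to the left.
- slidebox: Bystander: cardboard box 75 x 50 x 30 mm to the left of the rack.
Things that resemble listed ones, but are neither listed nor needed, are in the scene too. What is shaped like the roll_a but purple is not meant. Leave any red look-alike of the roll_b alone.

How it is judged:
By the outcome, as a careful person would: the job done as asked, in the order asked, and still so for the second after the job is handed in, with the robot touching nothing.
Of post_a, post_b, post_c, post_d only 3 to 4 are there at a start; the rules pass over those that are not, and their reading is None.
At some moment in a run one of stand may be knocked a few centimetres aside while the robot is not near it.
Once in a run the grip may slacken for a moment while it holds something.
It also fails if it takes over 200 s, if anything falls off the work surface, if the arm or the gripper's body presses on something with over 40 N, if the wrist force passes 120 N, or if a joint passes its speed limit or range.

### The arm

A 6-joint arm with a two-finger parallel gripper is mounted at the origin on the work surface. World frame = base frame: x ahead of the robot, y to its left, z up, the work surface at z = 0. Lengths are in mm, angles in rad, forces in N, time in s.
With the tool pointing down it reaches from about 400 to 925 mm from the base axis. Payload 12.5 kg.
Tool frame: the origin (TCP) lies on the centre line of the jaws, within the pads' length; the fingertips stand 14 mm ahead of it and the grasp point (between the pads) lies 5 mm behind it; z points along the fingers, y is the direction in which the jaws open and shut (so a half turn about z gives the same grasp; the last joint's range is limited). The gripper opens to 95 mm and grips with 3 to 60 N. Pads are 20 mm wide; open, the fingers measure 119 mm over their backs; the gripper's body (75 mm by 180 mm) begins 59 mm behind the grasp point.
Start: joints at [1.206, 0.491, 1.559, -0, 1.092, -0.106], TCP at [159.932, 604.208, 228.661] pointing down, gripper open.
Joint ranges: [-3.1, 3.1], [-0.84, 2.19], [0.05, 2.79], [-1.13, 4.28], [0.06, 2.93], [-2.69, 2.69]. Speed limits (rad/s): [2.22, 2.22, 2.79, 3.14, 3.14, 3.14].

### API

Orientations are given as [roll, pitch, yaw] about the fixed x, y, z axes, in that order (R = Rz(yaw) Ry(pitch) Rx(roll)).
In Python, from cell import * gives the robot as it stands.
- The arm moves only by the tool play_rows, never from a script. Its argument "moves" is a list of rows, each a list of 7 numbers: the shift along the tool's x, y, z in m, then the turn, a rotation vector about the tool's x, y, z in rad, then the opening in per cent of the stroke, from 0 (shut) to 100 (fully open). In form: [[tx, ty, tz, ax, ay, az, claw], ...]. A call has 1 to 8 rows; each row shifts and turns the pose as measured when the row begins, along the tool's axes as they then stand; what a row does not reach is not made up. A row lasts 1/10 s, in which the tool goes at most 50 mm and 8.59 degrees, less where a joint would pass 70% of its speed; a pose out of reach is approached as far as the arm can. A call is refused whole if a number of a shift passes 0.05 or a number of a turn 0.15, either way. A call with a gripper value outside its range is refused whole. The fingers move at their own pace and stop on an object; the grip force is fixed at half the most. Time passes only in rows, so rows that do not move let the fingers close. It gives the time, the measured TCP pose, the force and the opening at its end, in the units of the state.
- state(): the state, without advancing time (a new reading comes with each control period).
- read_camera(name): name is "side" or "top" or "wrist"; returns a dict with "img" (384x512x3 uint8, red, green, blue), "fx", "fy", "cx", "cy" (pixels), "R" (3x3) and "t" (3): a world point X has camera coordinates R X + t. Camera axes: x right, y down, z forward; pixel columns grow to the right and rows downward; lengths in mm; the calibration is good to about 2 mm. The wrist camera is an equidistant fisheye: a pixel r from the principal point sees the ray r / f radians off the axis. A picture is of the moment at which its call begins. There is no depth.
- job_done(): hands the job in, once; it reports no verdict.
The state is a dict: "t": time; "joints": joint angles; "qvel": joint speeds; "tau": joint torques, N m; "eef_pos": TCP position; "tcp_rot": TCP orientation; "ft_force": force on the tool from outside, world axes, zero at the start; "moment": the same for the moment, N m; "opening": opening from 0.0 (shut) to 1.0 (fully open).
Only numpy, scipy, OpenCV 4.12 (cv2) and the standard library are available. Lean on these libraries where they do the work, as an engineer would, in place of code of your own. Each camera call takes 0.05 s, during which the arm holds its last target.

## Working session

There is one attempt and no reset: what is moved stays moved. The work goes in short steps, Python scripts to look and compute and a tool call to move; the robot and the scene stay as the last step left them, time stands still between calls to the robot, and variables do not carry over. Pictures are saved under pics/ and viewed, and the job is handed in when it is done.

Besides the shell and the picture viewer there is one more tool, called after "Request:" as name([rows], argument=value, ...), one row to a line, values as JSON. play_rows: Moves the arm, as the interface text tells. Its arguments: {"type":"object","properties":{"moves":{"type":"array"}},"required":["moves"]}

```bash
ls; mkdir -p pics
python3 - <<'E'
from cell import *
import cv2
for n in ["top","side","wrist"]:
    c=read_camera(n); cv2.imwrite(f"pics/{n}0.png",cv2.resize(c["img"][:,:,::-1],(800,600),interpolation=cv2.INTER_CUBIC))
    print(n,c["fx"],c["fy"],c["cx"],c["cy"],c["R"],c["t"])
print(state())
E
```

```text
pics
top 420.18150897841775 420.18150897841775 253.759506418299 199.02599046271 [[ 0.00921013 -0.99992953  0.00749115]
 [-0.99924498 -0.00948609 -0.03767596]
 [ 0.03774436 -0.0071385  -0.99926193]] [ -22.44586346  464.28980682 1170.48837628]
side 408.1806754371029 408.1806754371029 258.225455004173 197.09536786781544 [[ 0.95527698 -0.29506889  0.01949972]
 [-0.17398021 -0.61412778 -0.76979086]
 [ 0.23911666  0.73197092 -0.63799827]] [-481.92100216  123.60612899 1109.68922927]
wrist 297.3186396354542 297.3186396354542 252.48057395542057 194.04569224227177 [[ 2.56282570e-01  9.66601900e-01 -1.05290687e-04]
 [ 9.34088484e-01 -2.47634021e-01  2.57208273e-01]
 [ 2.48591932e-01 -6.60163479e-02 -9.66355987e-01]] [-625.42070258  -29.64332548  390.59940348]
{'t': 0.15, 'joints': array([ 1.20638750e+00,  4.91408924e-01,  1.55931111e+00,  3.24047153e-05,
        1.09168124e+00, -1.05606650e-01]), 'qvel': array([ 9.75125043e-04, -3.09298742e-03, -2.10457827e-03, -1.09471734e-03,
       -1.08275474e-03, -1.95781606e-05]), 'tau': array([ 1.21804769e-03, -6.12889838e+01, -2.58280206e+01,  6.92712399e-02,
        4.73767798e-02, -5.30906084e-05]), 'eef_pos': array([159.86897591, 604.04136476, 228.20297168]), 'tcp_rot': array([-3.14079157e+00, -1.13821159e-04,  2.88277548e+00]), 'ft_force': array([ 0.48007286, -0.09907475,  0.47058174]), 'moment': array([0.0284683 , 0.03025543, 0.01018551]), 'opening': 0.9982272974971266}
```

View pics/top0.png

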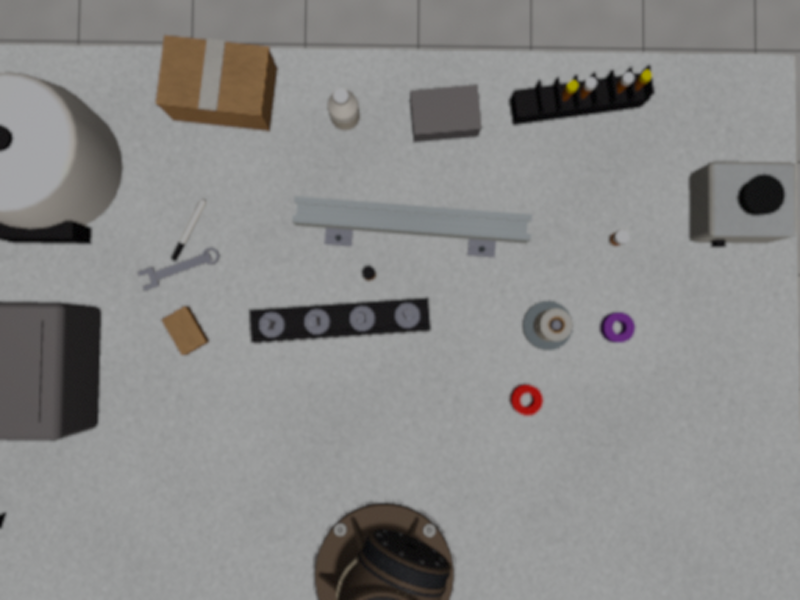

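View pics/side0.png

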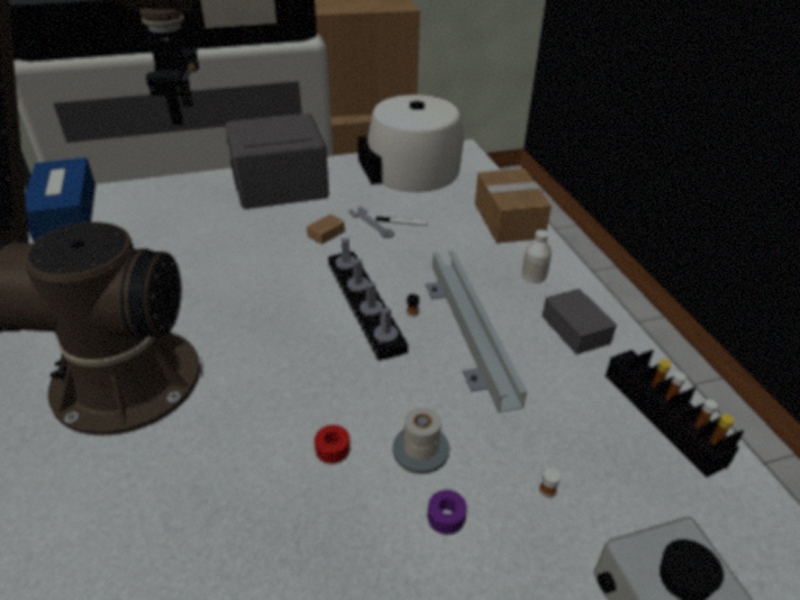

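View pics/wrist0.png

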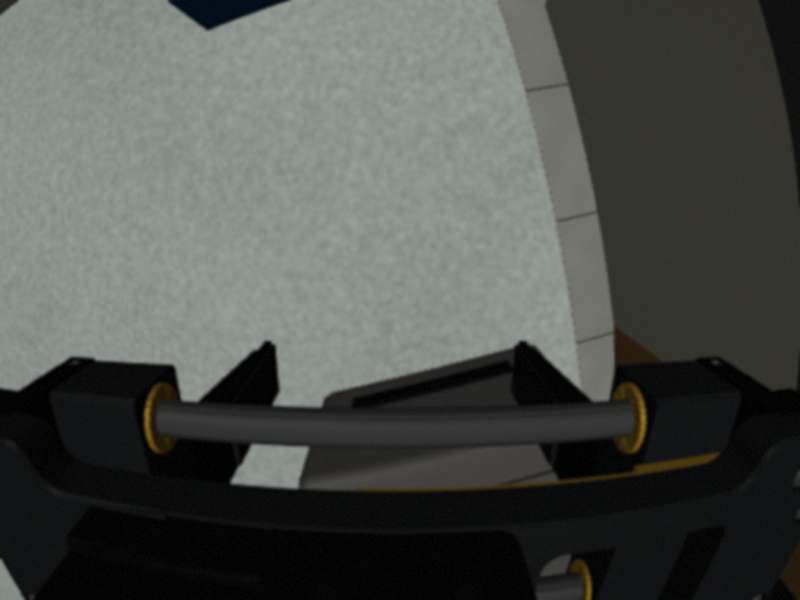

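```bash
cat > h.py <<'E'
from cell import *
import numpy as np, cv2
def ray(c,u,v):
    x=(u-c["cx"])/c["fx"]; y=(v-c["cy"])/c["fy"]
    return np.array([x,y,1.0])
def wray(c,u,v):
    d=np.array([u-c["cx"],v-c["cy"]])/c["fx"]; r=np.hypot(*d)
    s=np.sinc(r/np.pi)
    return np.array([d[0]*s,d[1]*s,np.cos(r)])
def onplane(c,u,v,z,wrist=False):
    d=(wray if wrist else ray)(c,u,v); R=np.array(c["R"]);t=np.array(c["t"])
    o=-R.T@t; w=R.T@d
    return o+w*(z-o[2])/w[2]
def proj(c,X,wrist=False):
    p=np.array(c["R"])@np.array(X,float)+c["t"]
    if not wrist: return c["fx"]*p[0]/p[2]+c["cx"],c["fy"]*p[1]/p[2]+c["cy"]
    r=np.hypot(p[0],p[1]); th=np.arctan2(r,p[2]); k=c["fx"]*th/max(r,1e-9)
    return p[0]*k+c["cx"],p[1]*k+c["cy"]
def avg(name,n=4):
    c=read_camera(name); im=c["img"].astype(float)
    for i in range(n-1): im+=read_camera(name)["img"]
    c["img"]=(im/n).astype(np.uint8); return c
def crop(c,x0,y0,w,h,s,fn):
    im=c["img"][y0:y0+h,x0:x0+w,::-1]
    cv2.imwrite(fn,cv2.resize(im,None,fx=s,fy=s,interpolation=cv2.INTER_CUBIC))
E
python3 - <<'E'
from h import *
c=avg("top",4); np.save("top.npy",c,allow_pickle=True)
crop(c,155,185,130,40,6,"pics/rack1.png")
crop(c,180,120,170,50,4.6,"pics/strut1.png")
crop(c,320,185,95,85,7,"pics/stand1.png")
E
```

```text
(no output)
```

View pics/rack1.png

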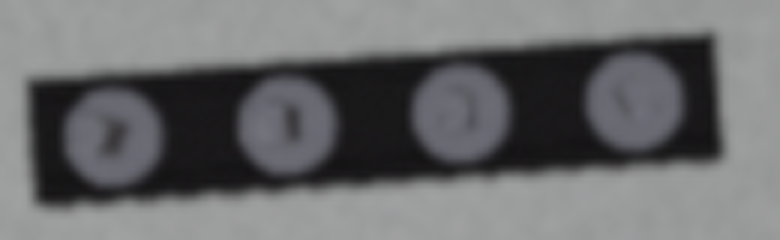

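View pics/strut1.png

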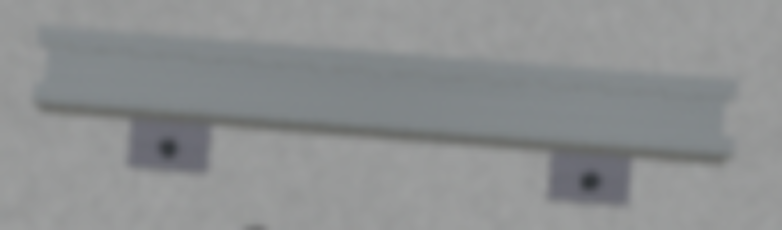

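View pics/stand1.png

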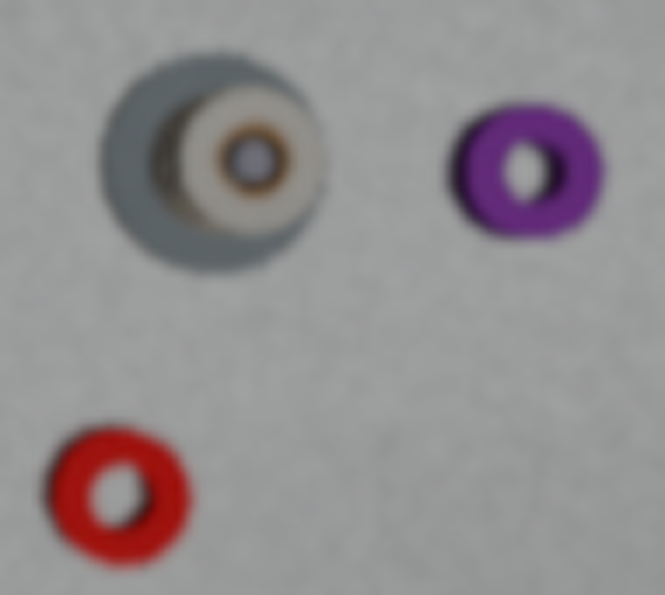

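Run:
```python
from h import *
c=np.load("top.npy",allow_pickle=True).item()
im=c["img"].astype(int)
g=im.sum(2)/3
# rack mask
sub=im[180:230,150:290]
print(sub[25,:].sum(1)//3)
m=np.zeros(g.shape,np.uint8); m[185:225,155:285]=(g[185:225,155:285]<75)
# bluish flange
fl=np.zeros(g.shape,np.uint8); fl[185:225,155:285]=((im[...,2]-im[...,0])[185:225,155:285]>8)
n,l,s,ce=cv2.connectedComponentsWithStats(fl)
for i in range(1,n):
    if s[i,4]>60: print("fl",s[i],ce[i],onplane(c,*ce[i],29))
cnt=np.argwhere(m|fl)[:,::-1].astype(np.float32)
print(cv2.minAreaRect(cnt))
r=cv2.minAreaRect(cnt); print(onplane(c,*r[0],20),[onplane(c,*p,24) for p in cv2.boxPoints(r)])
# stand
for name,x0,y0,w,h,z,f in [("spindle",345,195,25,25,74,lambda a:(a[...,2]-a[...,0]>8))]:
    mm=np.zeros(g.shape,np.uint8); mm[y0:y0+h,x0:x0+w]=f(im)[y0:y0+h,x0:x0+w]
    n,l,s,ce=cv2.connectedComponentsWithStats(mm)
    for i in range(1,n):
        if s[i,4]>5: print(name,s[i],ce[i],onplane(c,*ce[i],z))
print(onplane(c,320+252/7,185+160/7,74), onplane(c,320+213/7,185+162/7,12))
S=4.6
for p in [(38,28),(737,80),(36,102),(734,158)]:
    print(onplane(c,180+p[0]/S,120+p[1]/S,41))
print("vial",onplane(c,369/1.5625,272/1.5625,40), state()["t"])
```

```text
[153 153 155 157 158 156 154 153 145 111  61  30  25  25  25  47  83 102
 108 110 109 102  90  79  78  83  95 104 107 107  99  73  41  26  24  24
  24  24  24  25  24  25  25  28  55  92 106 111 115 113 110 105  87  64
  69  96 107 109 109 104  84  52  30  25  25  24  25  25  25  25  25  25
  27  51  89 105 108 106 103 108 111 109 100  87  96 105 108 107 100  74
  42  26  24  25  25  25  25  24  25  25  25  25  34  64  93 105 108 108
 107 106 106 108 109 109 109 108 103  85  55  32  24  24  25  27  63 115
 142 151 153 153 153 152 152 153 153 153 153 153 153 155]
fl [254 195  14  14 114] [260.46491228 202.20175439] [455.12797533 -36.53432671  29.        ]
fl [225 197  14  14 113] [231.77876106 203.71681416] [450.20396503  42.5090998   29.        ]
fl [196 199  14  13 120] [202.30833333 205.21666667] [445.30796635 123.60923994  29.        ]
fl [167 201  14  14  97] [173.62886598 207.88659794] [437.21835729 202.37551161  29.        ]
((216.9384765625, 204.60769653320312), (20.606224060058594, 114.21146392822266), 86.05481719970703)
[447.57686087  84.07995539  20.        ] [array([463.55087009, 243.41796462,  24.        ]), array([488.36014312, -71.69508702,  24.        ]), array([431.39884811, -76.04723385,  24.        ]), array([406.78998633, 238.50633805,  24.        ])]
spindle [345 195  12   4  25] [348.76 195.84] [ 472.88396371 -269.94811768   74.        ]
spindle [345 218   5   2   7] [346.57142857 218.71428571] [ 412.12139651 -264.17715967   74.        ]
[ 441.13850252 -289.21866942   74.        ] [ 441.3711423  -289.14853241   12.        ]
[661.89771931 163.75250629  41.        ]
[ 635.10100406 -254.02618598   41.        ]
[617.4756949  164.27313839  41.        ]
[ 588.23732366 -252.30077873   41.        ]
vial [531.18596381  30.93107252  40.        ] 0.35
```

```bash
cat >> h.py <<'E'
from scipy.spatial.transform import Rotation as Ro
def tool():
    s=state(); return np.array(s["eef_pos"]),Ro.from_euler("xyz",s["tcp_rot"]).as_matrix(),s
def go(x,y,z,yaw=None):
    p,R,s=tool()
    d=R.T@(np.array([x,y,z])-p)
    Rt=Ro.from_euler("xyz",[np.pi,0,s["tcp_rot"][2] if yaw is None else yaw]).as_matrix()
    rv=Ro.from_matrix(R.T@Rt).as_rotvec()
    print("pos",p.round(1),"rpy",np.round(s["tcp_rot"],4),"t",round(s["t"],2),"op",round(s["opening"],3),"F",np.round(s["ft_force"],1))
    print("shift(tool,mm)",d.round(1),"turn",rv.round(4))
E
python3 - <<'E'
from h import *
p,R,s=tool()
c=read_camera("wrist"); Rc=c["R"];t=c["t"]
print("cam in tool",R.T@(-Rc.T@t-p)); print("axis in tool",R.T@Rc.T@[0,0,1], "camx",R.T@Rc.T@[1,0,0])
print(proj(c,p,True),proj(c,p+R@[0,0,14],True))
E
```

```text
cam in tool [  71.56334597    0.53047886 -156.88505105]
axis in tool [-2.57338421e-01  8.10254140e-04  9.66321003e-01] camx [-3.34857828e-04  9.99999514e-01 -9.27668475e-04]
(np.float64(251.35100536176853), np.float64(243.90381375798063)) (np.float64(251.40998631105865), np.float64(234.5779102359785))
```

Request:
play_rows([
  [0,0,-0.05,0,0,0,100],
  [0,0,-0.05,0,0,0,100],
  [0,0,-0.05,0,0,0,100],
])

```text
t: 0.7
eef_pos: [159.5, 602.7, 374.8]
tcp_rot: [-3.127, -0.001, 2.883]
ft_force: [-0.9, 0.8, -0.5]
opening: 0.999
```

Request:
play_rows([
  [-0.029,-0.031,0.0,0,0,0.14,100],
  [-0.034,-0.026,0.0,0,0,0.14,100],
  [-0.037,-0.021,0.0,0,0,0.14,100],
  [-0.04,-0.015,0.0,0,0,0.14,100],
  [-0.042,-0.009,0.0,0,0,0.14,100],
  [-0.043,-0.003,0.0,0,0,0.14,100],
  [-0.043,0.003,0.0,0,0,0.14,100],
  [-0.042,0.009,0.0,0,0,0.14,100],
])

```text
t: 1.5
eef_pos: [330.9, 298.6, 384.0]
tcp_rot: [3.139, -0.001, 1.728]
ft_force: [1.0, 0.8, 0.6]
opening: 0.997
```

```bash
python3 -c "
from h import *
go(447,110,330,1.57)"
```

```text
pos [330.9 298.6 384. ] rpy [ 3.1388e+00 -9.0000e-04  1.7281e+00] t 1.5 op 0.997 F [1.  0.8 0.6]
shift(tool,mm) [-204.5   85.    54.1] turn [ 0.0027 -0.0011  0.1581]
```

Request:
play_rows([
  [-0.04,0.017,0.01,0,0,0.14,100],
  [-0.042,0.011,0.01,0,0,0,100],
  [-0.042,0.011,0.01,0,0,0,100],
  [-0.042,0.011,0.01,0,0,0,100],
  [-0.042,0.011,0.01,0,0,0,100],
  [0,0,0,0,0,0.0,100],
])

```text
t: 2.1
eef_pos: [402.0, 82.1, 333.3]
tcp_rot: [3.135, -0.002, 1.572]
ft_force: [-0.1, 0.2, 0.1]
opening: 1.002
```

```bash
python3 -c "
from h import *
go(447,110,330,1.57)
c=avg('wrist',3); np.save('w1.npy',c,allow_pickle=True)
crop(c,0,0,512,384,1.5625,'pics/w1.png')
"
```

```text
pos [402.   82.1 333.3] rpy [ 3.1346e+00 -2.4000e-03  1.5717e+00] t 2.1 op 1.002 F [-0.1  0.2  0.1]
shift(tool,mm) [27.8 45.   3.7] turn [ 0.007  -0.0024  0.0017]
```

View pics/w1.png

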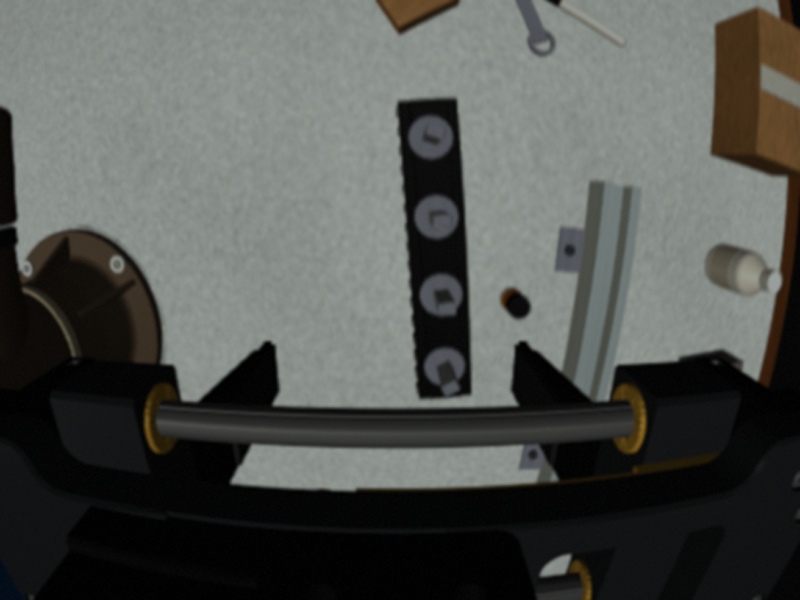

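Request:
play_rows([
  [-0.03,0.012,0.035,0,0,0,100],
  [-0.03,0.012,0.035,0,0,0,100],
  [-0.03,0.012,0.035,0,0,0,100],
  [-0.02,0.012,0.025,0,0,0,100],
  [0,0,0,0.007,0,0.0,100],
  [0,0,0,0,0,0.0,100],
])

```text
t: 2.85
eef_pos: [455.3, -17.0, 204.3]
tcp_rot: [3.131, -0.005, 1.591]
ft_force: [-0.1, 0.3, 0.8]
opening: 1.002
```

```bash
python3 -c "
from h import *
go(447,110,330,1.57)
c=avg('wrist',4); np.save('w2.npy',c,allow_pickle=True)
crop(c,60,0,380,285,2.1,'pics/w2.png')
"
```

```text
pos [455.3 -17.  204.3] rpy [ 3.131  -0.0048  1.5909] t 2.85 op 1.002 F [-0.1  0.3  0.8]
shift(tool,mm) [ 127.8   -4.5 -125.2] turn [ 0.0106 -0.0049  0.0208]
```

View pics/w2.png

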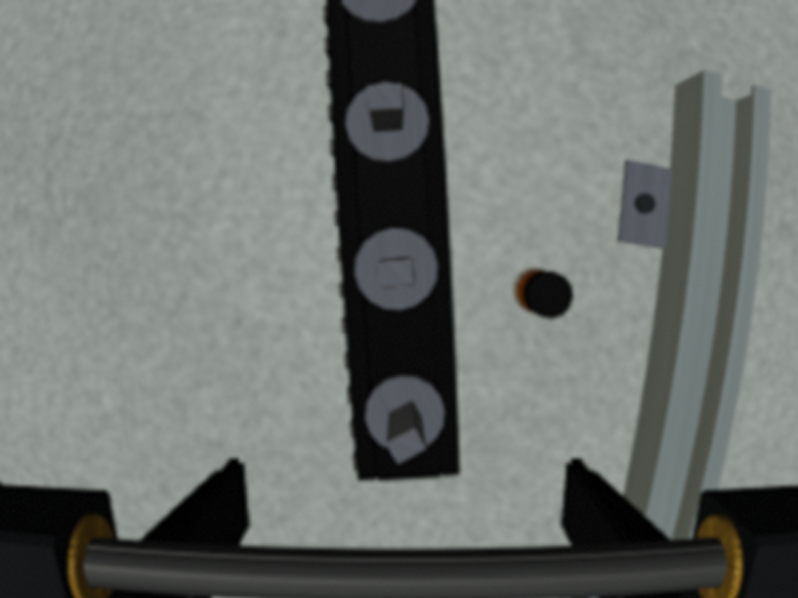

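```bash
cat >> h.py <<'E'
def rect(c,x,y,z,half=30,s=6,wrist=True):
    # top-down map: image up=+x, left=+y (s px per mm)
    n=int(2*half*s); mx=np.zeros((n,n),np.float32); my=mx.copy()
    ii,jj=np.mgrid[0:n,0:n]
    X=x+half-ii/s; Y=y+half-jj/s
    P=np.stack([X,Y,np.full_like(X,z)],-1)@np.array(c["R"]).T+c["t"]
    if wrist:
        r=np.hypot(P[...,0],P[...,1]); k=c["fx"]*np.arctan2(r,P[...,2])/np.maximum(r,1e-9)
    else: k=c["fx"]/P[...,2]
    return cv2.remap(c["img"][:,:,::-1].copy(),(P[...,0]*k+c["cx"]).astype(np.float32),(P[...,1]*k+c["cy"]).astype(np.float32),cv2.INTER_CUBIC)
def grid(im,s,step=10):
    n=im.shape[0]; cv2.line(im,(n//2-8,n//2),(n//2+8,n//2),(0,0,255),1);cv2.line(im,(n//2,n//2-8),(n//2,n//2+8),(0,0,255),1); return im
E
python3 - <<'E'
from h import *
c=np.load("w2.npy",allow_pickle=True).item()
posts=[(457,-35.6),(450.7,44),(444.4,124),(438,203.6)]
a=np.vstack([np.hstack([grid(rect(c,*p,84,20,6),6) for p in posts[:3]]),np.hstack([grid(rect(c,*p,29,30,4),4) for p in posts[:3]])])
cv2.imwrite("pics/r1.png",a)
# flange centre on z=29
E
```

```text
(no output)
```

View pics/r1.png

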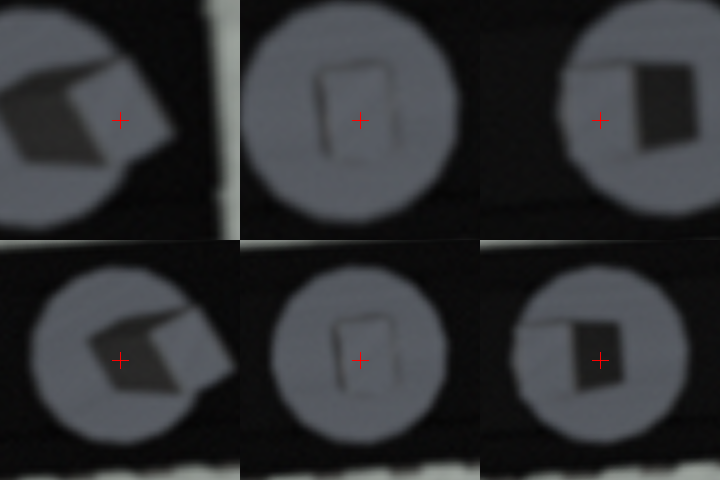

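Request:
play_rows([
  [-0.028,0.041,0,0.01,-0.005,0.087,100],
  [-0.028,0.041,0,0,0,0,100],
  [-0.028,0.041,0,0,0,0,100],
  [-0.028,0.041,0,0,0,0,100],
  [0,0,0,0,0,0,100],
  [0,0,0,0,0,0,100],
])

```text
t: 3.65
eef_pos: [618.1, -134.3, 212.7]
tcp_rot: [3.131, 0.002, 1.508]
ft_force: [-0.1, -0.1, -0.8]
opening: 0.995
```

```bash
python3 -c "
from h import *
go(625,-130,204,1.504)
c=avg('wrist',4); np.save('w3.npy',c,allow_pickle=True)
crop(c,0,0,512,384,1.5625,'pics/w3.png')
cv2.imwrite('pics/r3.png',rect(c,625.7,-20,41,150,2.6))
"
```

```text
pos [ 618.1 -134.3  212.7] rpy [3.1306e+00 1.9000e-03 1.5083e+00] t 3.65 op 0.995 F [-0.1 -0.1 -0.8]
shift(tool,mm) [4.7 6.5 8.8] turn [0.011  0.0019 0.0043]
```

View pics/w3.png

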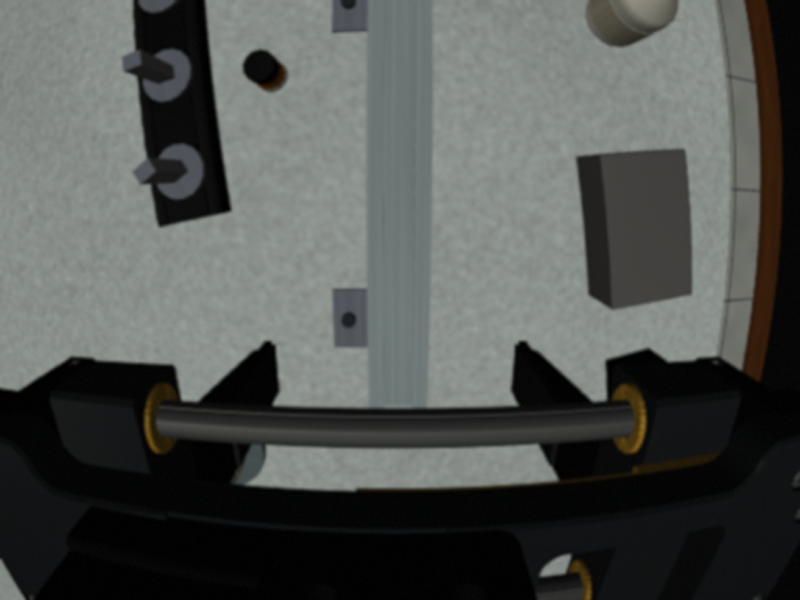

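View pics/r3.png

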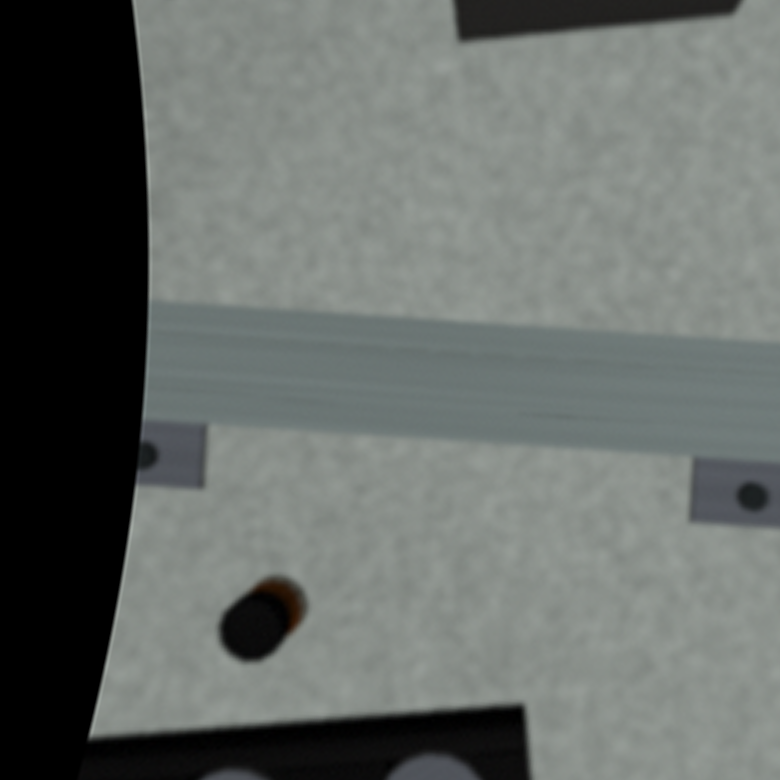

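```bash
python3 -c "
from h import *
c=np.load('top.npy',allow_pickle=True).item()
cv2.imwrite('pics/r4.png',cv2.hconcat([rect(c,627,-20,41,75,5,False)]))
c=np.load('w3.npy',allow_pickle=True).item()
go(452.2,44.2,110,0.12)
"
```

```text
pos [ 617.4 -133.7  213. ] rpy [3.1305e+00 2.0000e-03 1.5092e+00] t 3.85 op 1.004 F [-0.1  0.5 -0.2]
shift(tool,mm) [ 167.6 -177.   100.7] turn [ 0.0106 -0.006   1.3892]
```

View pics/r4.png

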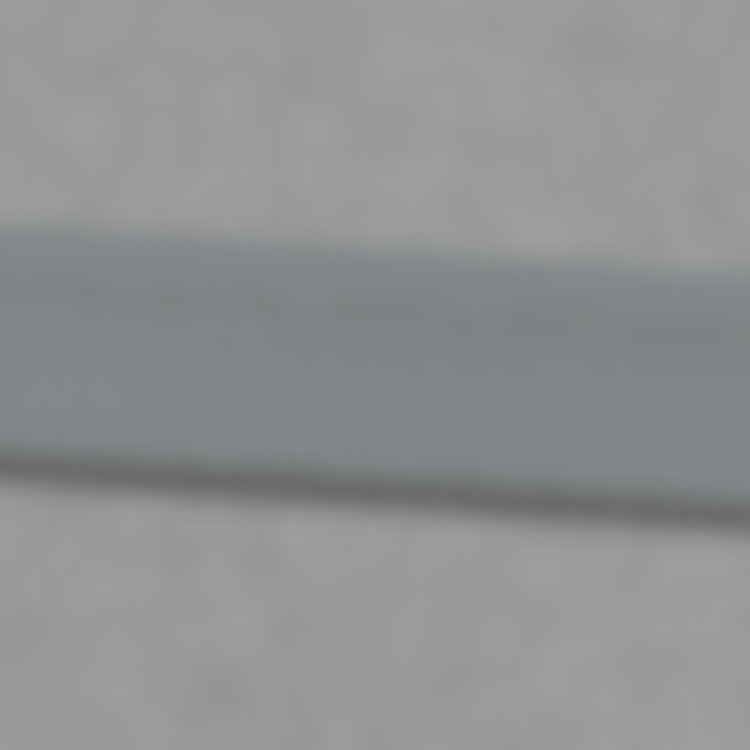

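Request:
play_rows([
  [0.022,-0.041,0,0.01,0,0,60],
  [0.022,-0.041,0,0,0,0,60],
  [0.022,-0.041,0,0,0,0,60],
  [0.022,-0.041,0,0,0,0,60],
  [0,0,0.01,0,0,0.14,60],
  [0,0,0.02,0,0,0.14,60],
  [0,0,0.02,0,0,0.14,60],
  [0,0,0.02,0,0,0.14,60],
])

```text
t: 4.65
eef_pos: [447.6, -27.3, 145.4]
tcp_rot: [3.131, -0.003, 0.937]
ft_force: [0.8, -0.5, -0.1]
opening: 0.601
```

Request:
play_rows([
  [0,0,0.01,0,0,0.14,50],
  [0,0,0.01,0,0,0.14,50],
  [0,0,0,0,0,0.08,50],
  [0,0,0,0,0,0,50],
])

```text
t: 5.05
eef_pos: [444.1, -24.8, 124.4]
tcp_rot: [3.134, -0.006, 0.561]
ft_force: [0.3, -0.3, -0.1]
opening: 0.5
```

```bash
python3 -c "
from h import *
go(458.5,-35.2,110,0.576)
c=avg('wrist',4); np.save('w4.npy',c,allow_pickle=True)
crop(c,0,0,512,384,1.5625,'pics/w4.png')
cv2.imwrite('pics/r5.png',np.hstack([grid(rect(c,458.5,-35.2,84,20,10),10),grid(rect(c,458.5,-35.2,29,25,8),8)]))
"
```

```text
pos [444.1 -24.8 124.4] rpy [ 3.1339 -0.0057  0.5614] t 5.05 op 0.5 F [ 0.3 -0.3 -0.1]
shift(tool,mm) [ 6.6 16.4 14.6] turn [ 0.0078 -0.0056 -0.0146]
```

View pics/w4.png

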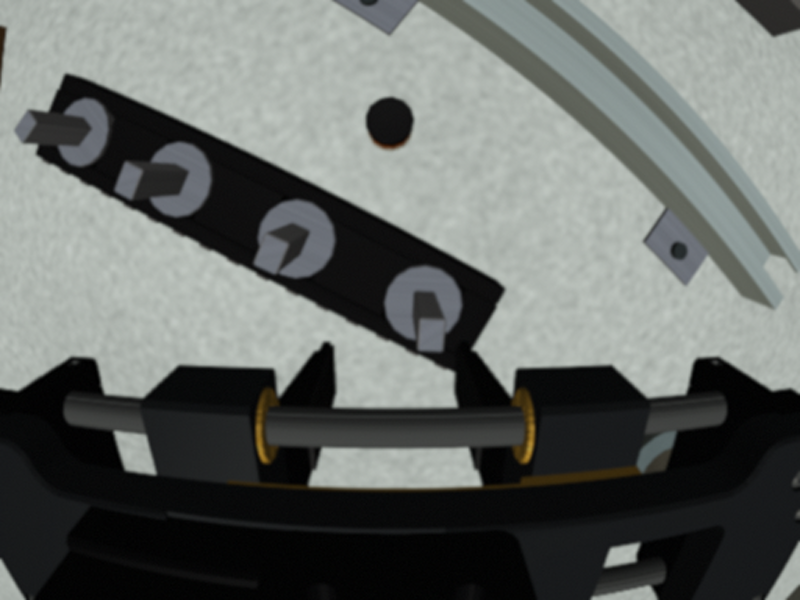

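View pics/r5.png

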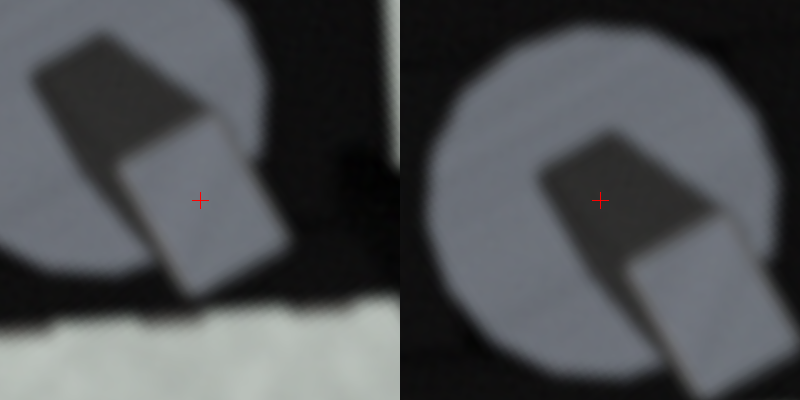

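Request:
play_rows([
  [0.0062,0.0165,0,0.007,-0.005,0.02,50],
  [0,0,0,0,0,0,50],
  [0,0,0.02,0,0,0,50],
])

```text
t: 5.55
eef_pos: [459.6, -35.7, 106.8]
tcp_rot: [3.137, -0.005, 0.549]
ft_force: [0.6, -0.0, -0.3]
opening: 0.5
```

```bash
python3 -c "
from h import *
go(458.2,-35.6,48,0.54)
c=avg('wrist',2); 
crop(c,120,150,280,150,2.8,'pics/w5.png')
"
```

```text
pos [459.6 -35.7 106.8] rpy [ 3.137  -0.0048  0.5489] t 5.55 op 0.5 F [ 0.6 -0.  -0.3]
shift(tool,mm) [-1.4 -1.1 58.8] turn [ 0.0045 -0.0048  0.0089]
```

View pics/w5.png

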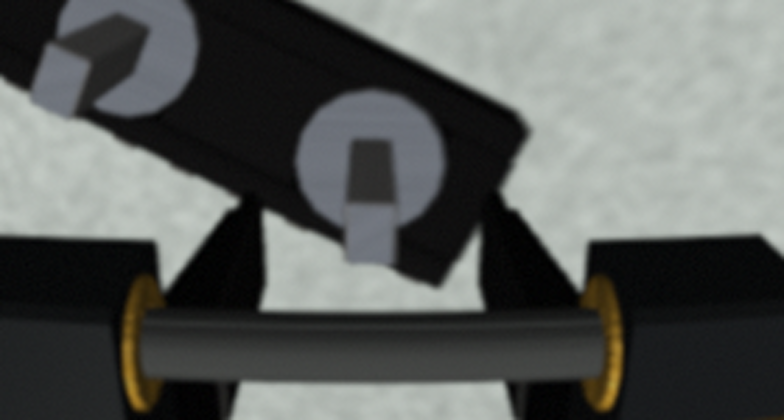

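Request:
play_rows([
  [-0.001,-0.001,0.03,0.004,-0.004,0.008,50],
  [0,0,0.028,0,0,0,50],
  [0,0,0,0,0,0,50],
  [0,0,0,0,0,0,0],
  [0,0,0,0,0,0,0],
  [0,0,0,0,0,0,0],
  [0,0,0,0,0,0,0],
])

```text
t: 6.35
eef_pos: [456.7, -34.2, 50.7]
tcp_rot: [-3.141, 0.001, 0.545]
ft_force: [-0.1, 0.1, 0.4]
opening: 0.22
```

Request:
play_rows([
  [0,0,0,0,0,0,0],
  [0,0,0,0,0,0,0],
  [0,0,0,0,0,0,0],
])

```text
t: 6.65
eef_pos: [457.0, -34.3, 51.9]
tcp_rot: [3.141, -0.001, 0.545]
ft_force: [0.9, -0.5, -1.1]
opening: 0.126
```

Request:
play_rows([
  [0,0,-0.03,0,0,0,0],
  [0,0,-0.03,0,0,0,0],
  [0,0,0,0,0,0,0],
])

```text
t: 6.95
eef_pos: [456.8, -34.3, 112.8]
tcp_rot: [-3.14, 0.001, 0.545]
ft_force: [0.8, 0.1, -1.7]
opening: 0.127
```

```bash
python3 -c "
from h import *
go(618,-202,108)
"
```

```text
pos [456.8 -34.3 112.8] rpy [-3.1404e+00  1.0000e-03  5.4480e-01] t 6.95 op 0.127 F [ 0.8  0.1 -1.7]
shift(tool,mm) [ 51.  227.    4.5] turn [-0.0012  0.001  -0.    ]
```

Request:
play_rows([
  [0.01,0.045,0,0,0,0,0],
  [0.01,0.045,0,0,0,0,0],
  [0.01,0.045,0,0,0,0,0],
  [0.01,0.045,0,0,0,0,0],
  [0.01,0.045,0,0,0,0,0],
  [0,0,0,0,0,-0.14,0],
  [0,0,0,0,0,-0.14,0],
  [0,0,0,0,0,-0.14,0],
])

```text
t: 7.75
eef_pos: [619.2, -207.3, 103.5]
tcp_rot: [-3.133, 0.002, 0.978]
ft_force: [-0.2, -0.6, -0.9]
opening: 0.124
```

Request:
play_rows([
  [0,0,0,0,0,-0.14,0],
  [0,0,0,0,0,-0.14,0],
  [0,0,0,0,0,-0.14,0],
  [0,0,0,0,0,-0.12,0],
  [0,0,0,0,0,0,0],
])

```text
t: 8.25
eef_pos: [617.0, -206.9, 95.5]
tcp_rot: [-3.125, -0.006, 1.543]
ft_force: [0.4, -0.1, -0.7]
opening: 0.126
```

```bash
python3 -c "
from h import *
go(618,-202,108,1.505)
c=avg('wrist',4);np.save('w6.npy',c,allow_pickle=True) 
crop(c,0,0,512,384,1.5625,'pics/w6.png')
crop(c,150,100,210,150,3.8,'pics/w6b.png')
"
```

```text
pos [ 617.  -206.9   95.5] rpy [-3.125  -0.0064  1.5427] t 8.25 op 0.126 F [ 0.4 -0.1 -0.7]
shift(tool,mm) [  5.    0.7 -12.4] turn [-0.0167 -0.0061  0.0378]
```

View pics/w6.png

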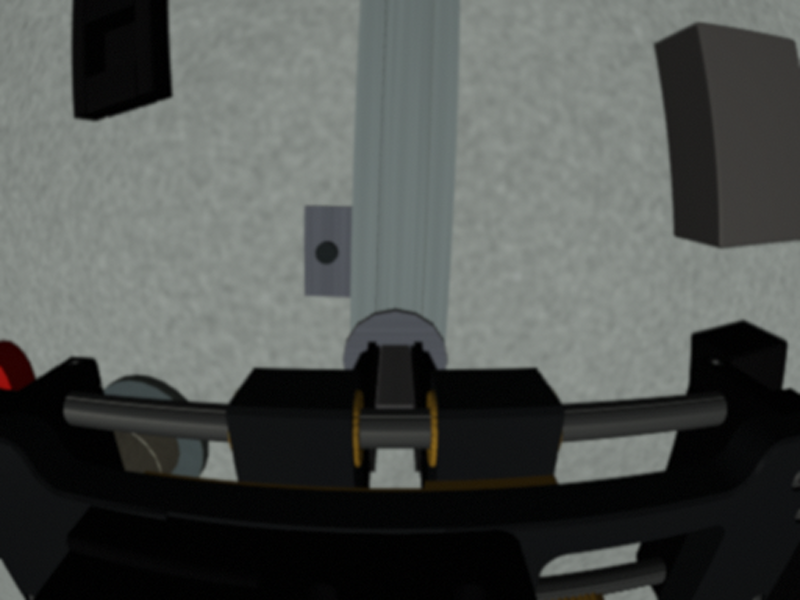

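View pics/w6b.png

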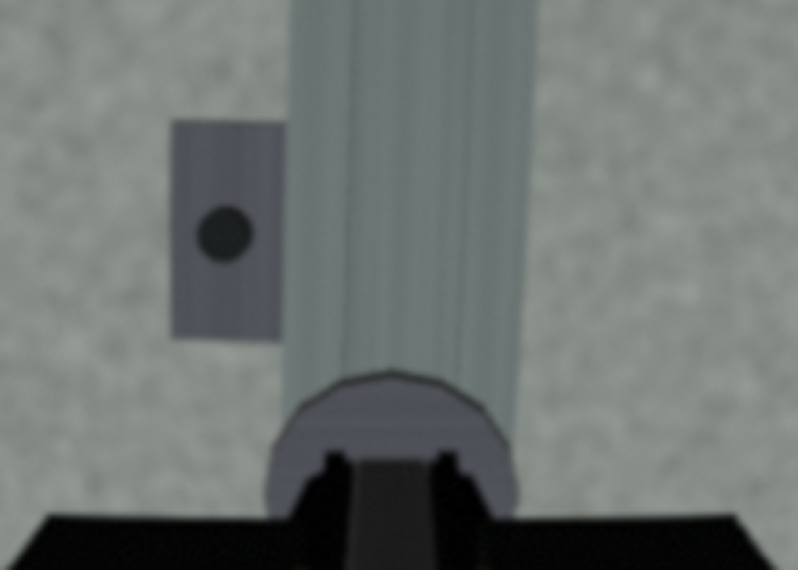

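Request:
play_rows([
  [0.005,0.0,-0.004,-0.016,-0.006,0.038,0],
  [0,0,0,0,0,0,0],
  [0,0,0,0,0,0,0],
])

```text
t: 8.75
eef_pos: [617.5, -202.1, 100.2]
tcp_rot: [3.141, 0.0, 1.495]
ft_force: [0.2, 0.0, -1.2]
opening: 0.123
```

```bash
python3 -c "
from h import *
go(618,-202,95,1.505)
p,R,s=tool()
c=avg('wrist',4);np.save('w6.npy',c,allow_pickle=True) 
o=p[2]-41.9
a=rect(c,618.5,-170,41,60,6);cv2.imwrite('pics/r6.png',a)
cv2.imwrite('pics/r6b.png',grid(rect(c,p[0],p[1],o+19,30,10),10))
"
```

```text
pos [ 617.5 -202.1  100.2] rpy [3.1412e+00 4.0000e-04 1.4946e+00] t 8.75 op 0.123 F [ 0.2  0.  -1.2]
shift(tool,mm) [0.1 0.5 5.2] turn [ 0.0004  0.0004 -0.0104]
```

View pics/r6.png

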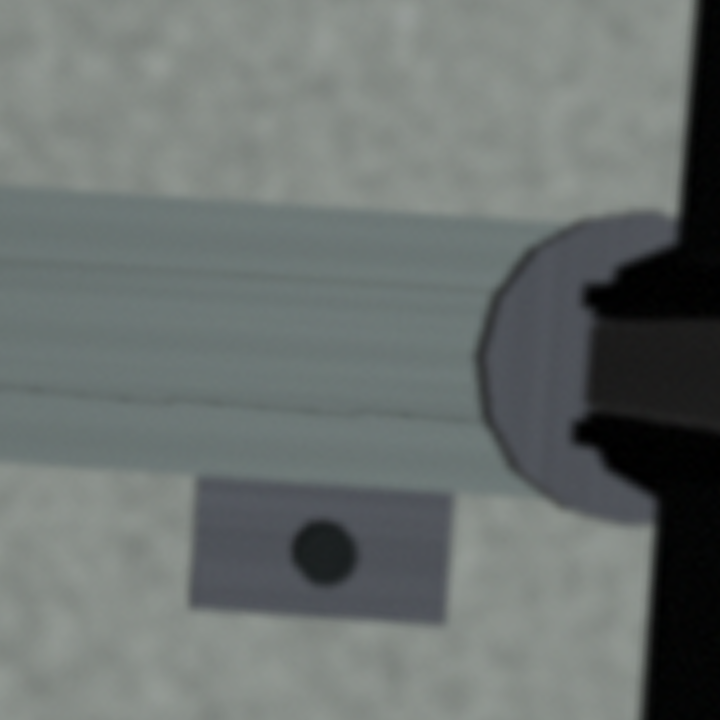

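View pics/r6b.png

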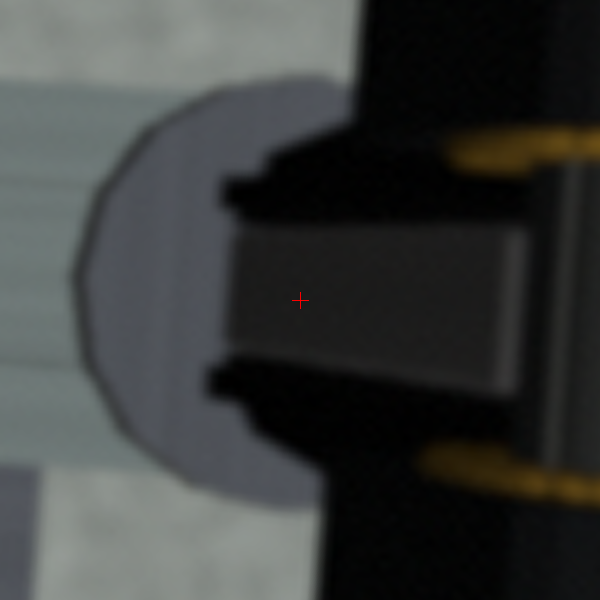

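Request:
play_rows([
  [0,0.0004,0.01,0,0,-0.01,0],
  [0,0,0.008,0,0,0,0],
  [0,0,0.006,0,0,0,0],
  [0,0,0.002,0,0,0,0],
])

```text
t: 9.35
eef_pos: [617.8, -202.4, 71.3]
tcp_rot: [-3.141, 0.0, 1.506]
ft_force: [-0.2, 0.1, -1.5]
opening: 0.122
```

Request:
play_rows([
  [0,0,0.001,0,0,0,0],
  [0,0,0.001,0,0,0,0],
  [0,0,0.0,0,0,0,0],
])

```text
t: 9.65
eef_pos: [617.7, -202.4, 68.6]
tcp_rot: [-3.141, -0.0, 1.506]
ft_force: [0.4, -0.3, -1.4]
opening: 0.126
```

Request:
play_rows([
  [0,0,0.001,0,0,0,0],
  [0,0,0.001,0,0,0,0],
])

```text
t: 9.85
eef_pos: [617.8, -202.5, 68.5]
tcp_rot: [-3.141, 0.0, 1.506]
ft_force: [-4.4, 1.4, 7.8]
opening: 0.125
```

Request:
play_rows([
  [0,0,-0.001,0,0,0,0],
  [0,0,-0.001,0,0,0.14,0],
  [0,0,-0.001,0,0,0.14,0],
])

```text
t: 10.15
eef_pos: [618.0, -202.5, 72.3]
tcp_rot: [3.141, 0.0, 1.22]
ft_force: [0.6, 1.4, -4.6]
opening: 0.122
```

Request:
play_rows([
  [0,0,0.0015,0,0,0,0],
  [0,0,0,0,0,0.14,0],
  [0,0,0,0,0,0.14,0],
])

```text
t: 10.45
eef_pos: [618.2, -202.5, 70.8]
tcp_rot: [3.14, -0.0, 0.939]
ft_force: [-0.2, 0.1, -0.5]
opening: 0.127
```

Request:
play_rows([
  [0,0,0,0,0,0.14,0],
  [0,0,0,0,0,0.14,0],
  [0,0,0,0,0,0.14,0],
  [0,0,0,0,0,0.14,0],
])

```text
t: 10.85
eef_pos: [618.3, -202.6, 70.4]
tcp_rot: [3.14, -0.001, 0.374]
ft_force: [0.3, 0.5, -1.1]
opening: 0.126
```

Request:
play_rows([
  [0,0,0,0,0,0.14,0],
  [0,0,0,0,0,0.14,0],
  [0,0,0,0,0,0.14,0],
  [0,0,0,0,0,0.02,0],
  [0,0,0.001,0,0,0,0],
  [0,0,0.0005,0,0,0,0],
])

```text
t: 11.45
eef_pos: [618.4, -202.7, 68.5]
tcp_rot: [3.14, -0.002, -0.059]
ft_force: [-1.8, 0.6, 4.4]
opening: 0.127
```

Request:
play_rows([
  [0,0,0,0,0,0,35],
  [0,0,0,0,0,0,40],
  [0,0,-0.03,0,0,0,45],
  [0,0,-0.04,0,0,0,45],
  [0,0,-0.04,0,0,0,45],
  [0,0,0,0,0,0,45],
])

```text
t: 12.05
eef_pos: [618.1, -202.6, 181.1]
tcp_rot: [3.141, -0.0, -0.049]
ft_force: [-0.0, 0.0, -0.1]
opening: 0.448
```

```bash
python3 -c "
from h import *
go(452.2,44.2,120,0.12)
c=avg('wrist',3);np.save('w7.npy',c,allow_pickle=True) 
crop(c,0,0,512,384,1.5625,'pics/w7.png')
cv2.imwrite('pics/r7.png',np.hstack([grid(rect(c,618,-202.5,101,20,8),8),grid(rect(c,618,-202.5,46,30,8),8)]))
"
```

```text
pos [ 618.1 -202.6  181.1] rpy [ 3.141e+00 -1.000e-04 -4.870e-02] t 12.05 op 0.448 F [-0.   0.  -0.1]
shift(tool,mm) [-177.7 -238.4   60.9] turn [ 6.000e-04 -1.000e-04 -1.687e-01]Traceback (most recent call last):
  File "<string>", line 6, in <module>
    cv2.imwrite('pics/r7.png',np.hstack([grid(rect(c,618,-202.5,101,20,8),8),grid(rect(c,618,-202.5,46,30,8),8)]))
                              ~~~~~~~~~^^^^^^^^^^^^^^^^^^^^^^^^^^^^^^^^^^^^^^^^^^^^^^^^^^^^^^^^^^^^^^^^^^^^^^^^^^
    return _nx.concatenate(arrs, 1, dtype=dtype, casting=casting)
           ~~~~~~~~~~~~~~~^^^^^^^^^^^^^^^^^^^^^^^^^^^^^^^^^^^^^^^
ValueError: all the input array dimensions except for the concatenation axis must match exactly, but along dimension 0, the array at index 0 has size 320 and the array at index 1 has size 480
```

View pics/w7.png

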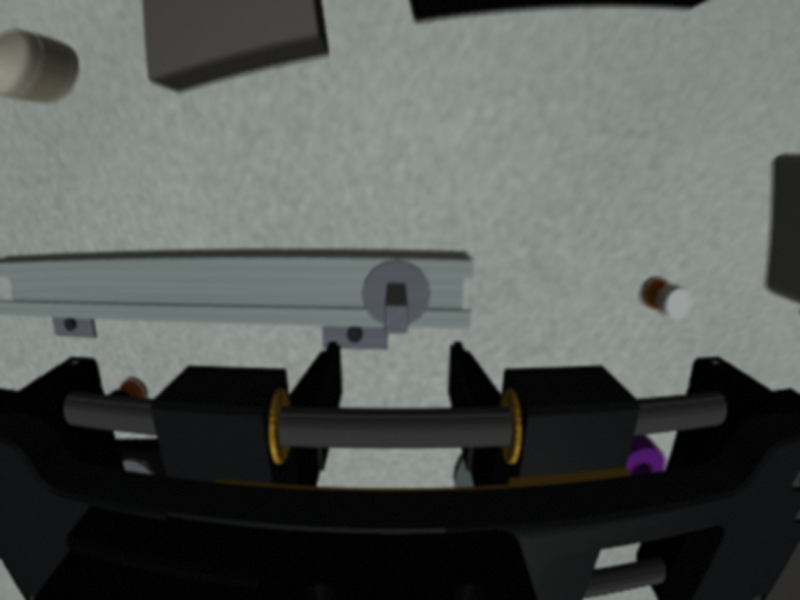

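Request:
play_rows([
  [-0.029,-0.039,0,0,0,0,45],
  [-0.029,-0.039,0,0,0,0,45],
  [-0.029,-0.039,0.01,0,0,0,45],
  [-0.029,-0.039,0.02,0,0,0,45],
  [-0.029,-0.039,0.02,0,0,0,45],
  [-0.029,-0.039,0.01,0,0,0,45],
  [0,0,0,0,0,-0.14,45],
  [0,0,0,0,0,-0.03,45],
])

```text
t: 13.0
eef_pos: [447.0, 38.7, 109.1]
tcp_rot: [-3.133, 0.026, 0.124]
ft_force: [1.5, -0.2, -0.4]
opening: 0.454
```

```bash
python3 -c "
from h import *
go(451.9,43.8,48,0.12)
c=avg('wrist',3)
cv2.imwrite('pics/r8.png',np.hstack([grid(rect(c,451.9,44,84,20,10),10),grid(rect(c,451.9,44,29,25,8),8)]))
"
```

```text
pos [447.   38.7 109.1] rpy [-3.1331  0.0256  0.1244] t 13.0 op 0.454 F [ 1.5 -0.2 -0.4]
shift(tool,mm) [ 7.1 -4.  61. ] turn [-0.0085  0.0257  0.0043]
```

View pics/r8.png

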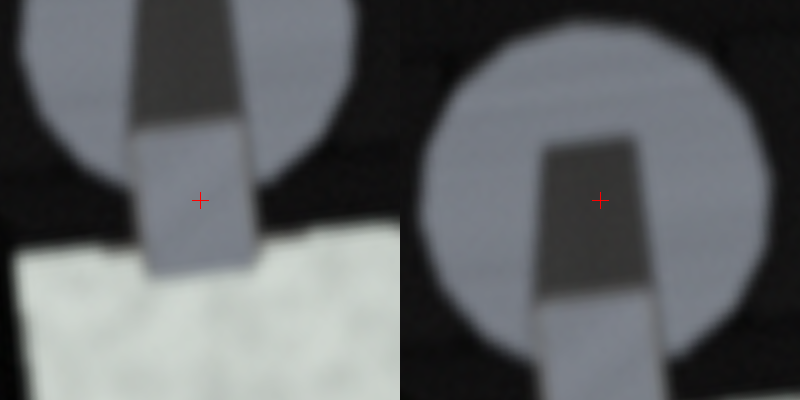

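Request:
play_rows([
  [0.0059,-0.0051,0,-0.008,0.026,0.01,45],
  [0,0,0,0,0,0,45],
])

```text
t: 13.35
eef_pos: [454.6, 42.0, 109.4]
tcp_rot: [3.141, -0.003, 0.099]
ft_force: [0.2, -0.4, -0.1]
opening: 0.449
```

```bash
python3 -c "
from h import *
go(452.2,44.5,50,0.113)
"
```

```text
pos [454.6  42.  109.4] rpy [ 3.1413e+00 -3.0000e-03  9.8600e-02] t 13.35 op 0.449 F [ 0.2 -0.4 -0.1]
shift(tool,mm) [-2.3 -2.8 59.3] turn [ 0.0003 -0.003  -0.0144]
```

Request:
play_rows([
  [-0.002,-0.0025,0.03,0,-0.003,-0.012,45],
  [0,0,0.027,0,0,0,45],
  [0,0,0,0,0,0,30],
  [0,0,0,0,0,0,0],
  [0,0,0,0,0,0,0],
  [0,0,0,0,0,0,0],
  [0,0,0,0,0,0,0],
  [0,0,0,0,0,0,0],
])

```text
t: 14.15
eef_pos: [455.7, 41.1, 54.7]
tcp_rot: [3.141, -0.005, 0.101]
ft_force: [-0.1, 0.7, -1.7]
opening: 0.122
```

```bash
python3 -c "
from h import *
go(452.2,44.5,50,0.113)
"
```

```text
pos [455.7  41.1  54.7] rpy [ 3.1407 -0.0047  0.101 ] t 14.15 op 0.122 F [-0.1  0.7 -1.7]
shift(tool,mm) [-3.2 -3.8  4.7] turn [ 0.001  -0.0046 -0.012 ]
```

Request:
play_rows([
  [0,0,0.004,0,0,0,20],
  [-0.003,0,0,0,0,-0.01,20],
  [0,0,0,0,0,0,0],
  [0,0,0,0,0,0,0],
  [0,0,0,0,0,0,0],
])

```text
t: 14.65
eef_pos: [452.7, 40.8, 51.0]
tcp_rot: [3.14, -0.006, 0.112]
ft_force: [0.3, 0.0, 0.2]
opening: 0.123
```

```bash
python3 -c "
from h import *
go(452.2,44.5,50,0.113)
c=avg('wrist',3)
p,R,s=tool()
cv2.imwrite('pics/r9.png',np.hstack([grid(rect(c,p[0],p[1],29,25,10),10)]))
"
```

```text
pos [452.7  40.8  51. ] rpy [ 3.1404 -0.0059  0.1123] t 14.65 op 0.123 F [0.3 0.  0.2]
shift(tool,mm) [-0.1 -3.7  1. ] turn [ 0.0012 -0.0059 -0.0007]
```

View pics/r9.png

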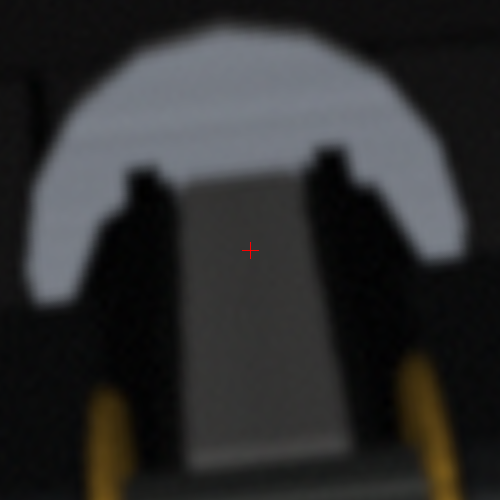

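Request:
play_rows([
  [0,0,-0.03,0,0,0,0],
  [0,0,-0.03,0,0,0,0],
  [0,0,0,0,0,0,0],
])

```text
t: 15.1
eef_pos: [451.8, 40.9, 111.7]
tcp_rot: [3.141, -0.002, 0.112]
ft_force: [1.1, -0.7, -1.8]
opening: 0.123
```

```bash
python3 -c "
from h import *
go(624.6,-97,108)
"
```

```text
pos [451.8  40.9 111.7] rpy [ 3.141e+00 -2.300e-03  1.121e-01] t 15.1 op 0.123 F [ 1.1 -0.7 -1.8]
shift(tool,mm) [156.3 156.3   4.2] turn [ 0.0006 -0.0023 -0.    ]
```

Request:
play_rows([
  [0.031,0.031,0,0,0,0,0],
  [0.031,0.031,0,0,0,0,0],
  [0.031,0.031,0,0,0,0,0],
  [0.031,0.031,0,0,0,0,0],
  [0.031,0.031,0,0,0,0,0],
  [0,0,-0.001,0,0,-0.14,0],
  [0,0,-0.001,0,0,-0.14,0],
  [0,0,-0.001,0,0,-0.14,0],
])

```text
t: 15.9
eef_pos: [626.9, -101.5, 106.3]
tcp_rot: [-3.138, 0.003, 0.545]
ft_force: [0.7, 0.6, -1.9]
opening: 0.12
```

Request:
play_rows([
  [0,0,-0.001,0,0,-0.14,0],
  [0,0,-0.001,0,0,-0.14,0],
  [0,0,-0.001,0,0,-0.14,0],
  [0,0,-0.001,0,0,-0.14,0],
  [0,0,-0.001,0,0,-0.14,0],
  [0,0,-0.001,0,0,-0.14,0],
  [0,0,0,0,0,-0.1,0],
  [0,0,0,0,0,0,0],
])

```text
t: 16.7
eef_pos: [623.5, -101.1, 100.4]
tcp_rot: [-3.124, -0.004, 1.528]
ft_force: [-0.7, -1.0, -1.6]
opening: 0.126
```

```bash
python3 -c "
from h import *
go(624.6,-97,95,1.506)
"
```

```text
pos [ 623.5 -101.1  100.4] rpy [-3.1238 -0.004   1.5276] t 16.7 op 0.126 F [-0.7 -1.  -1.6]
shift(tool,mm) [4.1 1.  5.4] turn [-0.0179 -0.0038  0.0216]
```

Request:
play_rows([
  [0.004,0.001,0.003,-0.017,-0.004,0.02,0],
  [0,0,0,0,0,0,0],
  [0,0,0,0,0,0,0],
])

```text
t: 17.0
eef_pos: [623.9, -97.0, 94.8]
tcp_rot: [-3.138, -0.0, 1.5]
ft_force: [-0.3, 0.2, -1.1]
opening: 0.125
```

```bash
python3 -c "
from h import *
go(624.6,-97,95,1.506)
p,R,s=tool()
c=avg('wrist',4)
o=p[2]-41
cv2.imwrite('pics/r10.png',np.hstack([rect(c,p[0],-65,41,40,7),grid(rect(c,p[0],p[1],o+19,28,10),10)]))
"
```

```text
pos [623.9 -97.   94.8] rpy [-3.1379e+00 -3.0000e-04  1.4997e+00] t 17.0 op 0.125 F [-0.3  0.2 -1.1]
shift(tool,mm) [ 0.1  0.7 -0.2] turn [-0.0037 -0.0003 -0.0063]
```

View pics/r10.png

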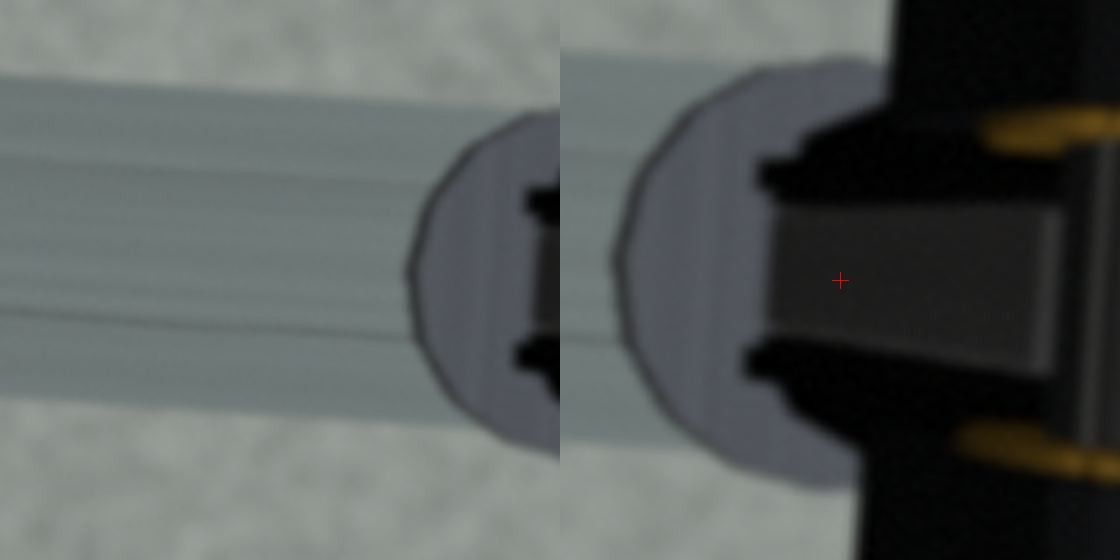

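Request:
play_rows([
  [0,0.0007,0.01,-0.003,0,-0.006,0],
  [0,0,0.008,0,0,0,0],
  [0,0,0.004,0,0,0,0],
  [0,0,0.001,0,0,0,0],
  [0,0,0.0,0,0,0,0],
])

```text
t: 17.7
eef_pos: [624.7, -97.4, 69.8]
tcp_rot: [-3.141, -0.0, 1.507]
ft_force: [-0.2, 0.3, -0.8]
opening: 0.124
```

Request:
play_rows([
  [0,0,0.0005,0,0,0.14,0],
  [0,0,0,0,0,0.14,0],
  [0,0,0,0,0,0.14,0],
  [0,0,0,0,0,0.14,0],
])

```text
t: 18.1
eef_pos: [624.9, -97.4, 69.7]
tcp_rot: [3.141, -0.0, 0.928]
ft_force: [0.6, 0.5, -1.7]
opening: 0.119
```

Request:
play_rows([
  [0,0,0,0,0,0.14,0],
  [0,0,0,0,0,0.14,0],
  [0,0,0,0,0,0.14,0],
  [0,0,0,0,0,0.14,0],
  [0,0,0,0,0,0.14,0],
  [0,0,0,0,0,0.14,0],
  [0,0,0,0,0,0.14,0],
])

```text
t: 18.8
eef_pos: [625.6, -97.7, 71.1]
tcp_rot: [3.141, -0.002, -0.094]
ft_force: [0.4, -1.5, -5.1]
opening: 0.128
```

Request:
play_rows([
  [0,0,0.001,0,0,-0.028,0],
  [0,0,0.001,0,0,0,0],
  [0,0,0.0005,0,0,0,0],
  [0,0,0.0,0,0,0,0],
])

```text
t: 19.2
eef_pos: [625.8, -97.7, 68.8]
tcp_rot: [3.141, -0.003, -0.055]
ft_force: [0.4, 0.3, -2.0]
opening: 0.127
```

Request:
play_rows([
  [-0.0008,0,0.001,0,0,0.01,0],
  [0,0,0.001,0,0,0,0],
  [0,0,0.0,0,0,0,0],
])

```text
t: 19.5
eef_pos: [625.4, -97.7, 68.4]
tcp_rot: [3.141, -0.005, -0.063]
ft_force: [0.3, 0.0, -1.5]
opening: 0.131
```

Request:
play_rows([
  [0,0,0.001,0,0.004,0,0],
  [0,0,0.001,0,0,0,0],
])

```text
t: 19.7
eef_pos: [625.6, -97.8, 68.0]
tcp_rot: [3.14, -0.01, -0.063]
ft_force: [-5.4, 1.1, 16.6]
opening: 0.128
```

Request:
play_rows([
  [0,0,0,0,0,0,35],
  [0,0,0,0,0,0,40],
  [0,0,-0.03,0,0,0,45],
  [0,0,-0.04,0,0,0,45],
  [0,0,-0.03,0,0,0,45],
])

```text
t: 20.2
eef_pos: [622.8, -97.2, 166.1]
tcp_rot: [-3.141, -0.003, -0.062]
ft_force: [1.1, 0.5, -0.5]
opening: 0.435
```

```bash
python3 -c "
from h import *
go(444,118,120,0.08)
c=avg('wrist',3)
cv2.imwrite('pics/r11.png',np.hstack([grid(rect(c,625.5,-97.8,101,25,8),8),grid(rect(c,625.5,-97.8,46,25,8),8)]))
"
```

```text
pos [622.8 -97.2 166.1] rpy [-3.1411e+00 -2.6000e-03 -6.1900e-02] t 20.2 op 0.435 F [ 1.1  0.5 -0.5]
shift(tool,mm) [-191.9 -203.7   45.7] turn [-0.0003 -0.0026 -0.1419]
```

View pics/r11.png

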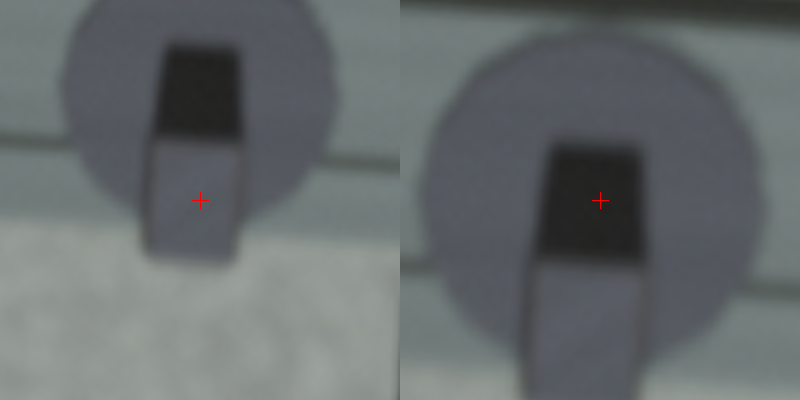

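Request:
play_rows([
  [-0.031,-0.033,0,0,0,0,45],
  [-0.031,-0.033,0,0,0,0,45],
  [-0.031,-0.033,0,0,0,0,45],
  [-0.031,-0.033,0.01,0,0,0,45],
  [-0.031,-0.033,0.01,0,0,0,45],
  [-0.031,-0.033,0.02,0,0,0,45],
  [0,0,0,0,0,-0.14,45],
  [0,0,0,0,0,0,45],
])

```text
t: 21.15
eef_pos: [440.3, 116.4, 116.0]
tcp_rot: [3.141, 0.005, 0.078]
ft_force: [0.7, 0.0, 0.4]
opening: 0.45
```

```bash
python3 -c "
from h import *
go(446,124,48,0.08)
c=avg('wrist',3)
cv2.imwrite('pics/r12.png',np.hstack([grid(rect(c,446,124,84,20,10),10),grid(rect(c,446,124,29,25,8),8)]))
"
```

```text
pos [440.3 116.4 116. ] rpy [3.1409 0.0051 0.0776] t 21.15 op 0.45 F [0.7 0.  0.4]
shift(tool,mm) [ 6.6 -7.2 68. ] turn [ 0.0007  0.0051 -0.0024]
```

View pics/r12.png

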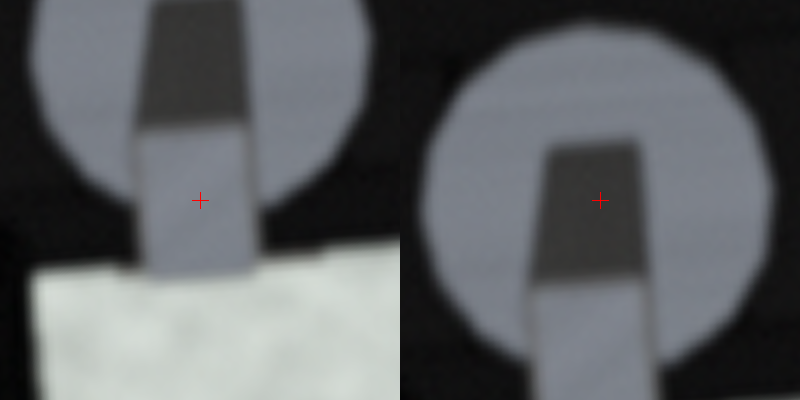

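Request:
play_rows([
  [0.0066,-0.0075,0.01,0,0.005,-0.01,45],
  [0,0,0.01,0,0,0,45],
  [0,0,0.005,0,0,0,45],
  [0,0,0,0,0,0,45],
])

```text
t: 21.7
eef_pos: [449.6, 122.5, 89.0]
tcp_rot: [3.141, -0.003, 0.072]
ft_force: [1.1, 0.2, -0.2]
opening: 0.453
```

```bash
python3 -c "
from h import *
go(446,124.5,50,0.09)
"
```

```text
pos [449.6 122.5  89. ] rpy [ 3.141e+00 -2.500e-03  7.230e-02] t 21.7 op 0.453 F [ 1.1  0.2 -0.2]
shift(tool,mm) [-3.6 -2.3 38.9] turn [ 0.0007 -0.0025 -0.0177]
```

Request:
play_rows([
  [-0.004,-0.003,0.012,0,-0.0025,-0.02,45],
  [0,0,0.012,0,0,0,45],
  [0,0,0.012,0,0,0,45],
  [0,0,0,0,0,0,45],
])

```text
t: 22.1
eef_pos: [445.8, 124.6, 51.6]
tcp_rot: [3.141, -0.0, 0.09]
ft_force: [-0.7, -0.6, 0.9]
opening: 0.449
```

```bash
python3 -c "
from h import *
go(446,124.5,50,0.09)
"
```

```text
pos [445.8 124.6  51.6] rpy [ 3.1409 -0.      0.0905] t 22.1 op 0.449 F [-0.7 -0.6  0.9]
shift(tool,mm) [0.2 0.1 1.6] turn [ 0.0007 -0.      0.0005]
```

Good. Close and lift.

Request:
play_rows([
  [0,0,0,0,0,0,0],
  [0,0,0,0,0,0,0],
  [0,0,0,0,0,0,0],
  [0,0,0,0,0,0,0],
  [0,0,0,0,0,0,0],
  [0,0,0,0,0,0,0],
])

```text
t: 22.7
eef_pos: [446.6, 124.4, 53.4]
tcp_rot: [3.141, -0.002, 0.09]
ft_force: [-0.3, 0.4, -1.8]
opening: 0.126
```

Request:
play_rows([
  [0,0,-0.03,0,0,0,0],
  [0,0,-0.03,0,0,0,0],
  [0,0,0,0,0,0,0],
])

```text
t: 23.0
eef_pos: [445.9, 124.4, 114.4]
tcp_rot: [3.141, 0.001, 0.09]
ft_force: [0.5, 0.2, -1.3]
opening: 0.124
```

```bash
python3 -c "
from h import *
go(631.3,8,108)
"
```

```text
pos [445.9 124.4 114.4] rpy [3.1409e+00 7.0000e-04 8.9500e-02] t 23.0 op 0.124 F [ 0.5  0.2 -1.3]
shift(tool,mm) [174.3 132.5   6.4] turn [0.0007 0.0007 0.    ]
```

Request:
play_rows([
  [0.034,0.026,0,0,0,0,0],
  [0.034,0.026,0,0,0,0,0],
  [0.034,0.026,0,0,0,0,0],
  [0.034,0.026,0,0,0,0,0],
  [0.034,0.026,0,0,0,0,0],
  [0,0,-0.001,0,0,-0.14,0],
  [0,0,-0.001,0,0,-0.14,0],
  [0,0,-0.001,0,0,-0.14,0],
])

```text
t: 23.8
eef_pos: [631.2, 4.9, 109.5]
tcp_rot: [-3.139, 0.006, 0.523]
ft_force: [0.3, 0.2, -1.7]
opening: 0.126
```

Request:
play_rows([
  [0,0,-0.001,0,0,-0.14,0],
  [0,0,-0.001,0,0,-0.14,0],
  [0,0,-0.001,0,0,-0.14,0],
  [0,0,-0.001,0,0,-0.14,0],
  [0,0,-0.001,0,0,-0.14,0],
  [0,0,-0.001,0,0,-0.14,0],
  [0,0,0,0,0,-0.12,0],
  [0,0,0,0,0,0,0],
])

```text
t: 24.6
eef_pos: [628.0, 4.7, 104.7]
tcp_rot: [-3.123, 0.0, 1.526]
ft_force: [0.4, -0.3, -1.8]
opening: 0.128
```

```bash
python3 -c "
from h import *
go(631.4,8,95,1.506)
"
```

```text
pos [628.    4.7 104.7] rpy [-3.123   0.      1.5259] t 24.6 op 0.128 F [ 0.4 -0.3 -1.8]
shift(tool,mm) [3.4 3.4 9.6] turn [-0.0186  0.0002  0.0199]
```

Request:
play_rows([
  [0.0034,0.0034,0.005,-0.018,0,0.019,0],
  [0,0,0,0,0,0,0],
  [0,0,0,0,0,0,0],
])

```text
t: 24.9
eef_pos: [630.7, 8.0, 97.3]
tcp_rot: [-3.138, 0.0, 1.498]
ft_force: [1.0, -0.6, -1.6]
opening: 0.124
```

```bash
python3 -c "
from h import *
go(631.4,8,95,1.506)
p,R,s=tool()
c=avg('wrist',4)
o=p[2]-42.5
cv2.imwrite('pics/r13.png',np.hstack([rect(c,p[0],p[1]+32,41,32,6),grid(rect(c,p[0],p[1],o+19,32,6),6)]))
"
```

```text
pos [630.7   8.   97.3] rpy [-3.1384e+00  2.0000e-04  1.4976e+00] t 24.9 op 0.124 F [ 1.  -0.6 -1.6]
shift(tool,mm) [0.1 0.7 2.3] turn [-0.0032  0.0002 -0.0084]
```

View pics/r13.png

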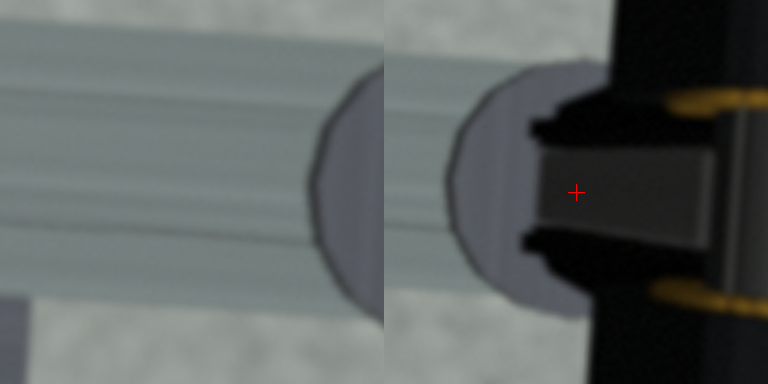

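Request:
play_rows([
  [0,0.0009,0.01,-0.003,0,-0.008,0],
  [0,0,0.008,0,0,0,0],
  [0,0,0.005,0,0,0,0],
  [0,0,0.001,0,0,0,0],
  [0,0,0.0,0,0,0,0],
])

```text
t: 25.6
eef_pos: [631.7, 7.7, 71.3]
tcp_rot: [3.141, 0.0, 1.507]
ft_force: [-0.6, -0.8, -1.3]
opening: 0.123
```

Feel for the seat first, to know the height.

Request:
play_rows([
  [0,0,0.001,0,0,0,0],
  [0,0,0.001,0,0,0,0],
  [0,0,0.001,0,0,0,0],
])

```text
t: 25.9
eef_pos: [631.8, 7.6, 70.2]
tcp_rot: [3.141, 0.0, 1.507]
ft_force: [-3.6, -0.2, 9.2]
opening: 0.125
```

Request:
play_rows([
  [0,0,-0.0005,0,0,0,0],
  [0,0,0,0,0,0.14,0],
  [0,0,0,0,0,0.14,0],
  [0,0,0,0,0,0.14,0],
])

```text
t: 26.3
eef_pos: [632.3, 7.7, 71.8]
tcp_rot: [3.139, -0.001, 1.075]
ft_force: [-0.0, -0.7, -1.2]
opening: 0.123
```

Request:
play_rows([
  [0,0,0.0003,0,0,0.14,0],
  [0,0,0,0,0,0.14,0],
  [0,0,0,0,0,0.14,0],
  [0,0,0,0,0,0.14,0],
  [0,0,0,0,0,0.14,0],
  [0,0,0.0003,0,0,0.14,0],
  [0,0,0,0,0,0.14,0],
  [0,0,0,0,0,0.12,0],
])

```text
t: 27.1
eef_pos: [633.2, 7.7, 71.9]
tcp_rot: [3.141, -0.006, -0.073]
ft_force: [0.8, 0.9, -1.9]
opening: 0.127
```

Request:
play_rows([
  [-0.0015,0,0.001,0,-0.006,0,0],
  [0,0,0.001,0,0,0,0],
  [0,0,0.001,0,0,0,0],
  [0,0,0.001,0,0,0,0],
])

```text
t: 27.5
eef_pos: [631.8, 7.7, 70.2]
tcp_rot: [3.141, -0.001, -0.065]
ft_force: [-3.8, 0.1, 10.7]
opening: 0.125
```

Seated and turned. Release, go up, and view post 4.

Request:
play_rows([
  [0,0,0,0,0,0,35],
  [0,0,0,0,0,0,40],
  [0,0,-0.03,0,0,0,45],
  [0,0,-0.04,0,0,0,45],
  [0,0,-0.03,0,0,0,45],
  [0,0,0,0,0,0,45],
])

```text
t: 28.1
eef_pos: [631.8, 7.8, 172.7]
tcp_rot: [3.141, 0.001, -0.053]
ft_force: [0.8, 0.9, 0.6]
opening: 0.445
```

```bash
python3 -c "
from h import *
go(436,200,125)
c=np.load('w1.npy',allow_pickle=True).item()
cv2.imwrite('pics/r14.png',grid(rect(c,439,203.6,84,20,10),10))
c=avg('wrist',3)
cv2.imwrite('pics/r15.png',np.hstack([grid(rect(c,631.7,7.7,101,25,8),8),grid(rect(c,631.7,7.7,46,25,8),8)]))
"
```

```text
pos [631.8   7.8 172.7] rpy [ 3.1412e+00  5.0000e-04 -5.3400e-02] t 28.1 op 0.445 F [0.8 0.9 0.6]
shift(tool,mm) [-205.8 -181.5   47.7] turn [0.0004 0.0005 0.    ]
```

View pics/r14.png

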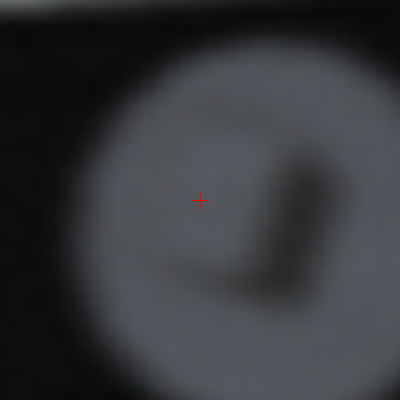

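View pics/r15.png

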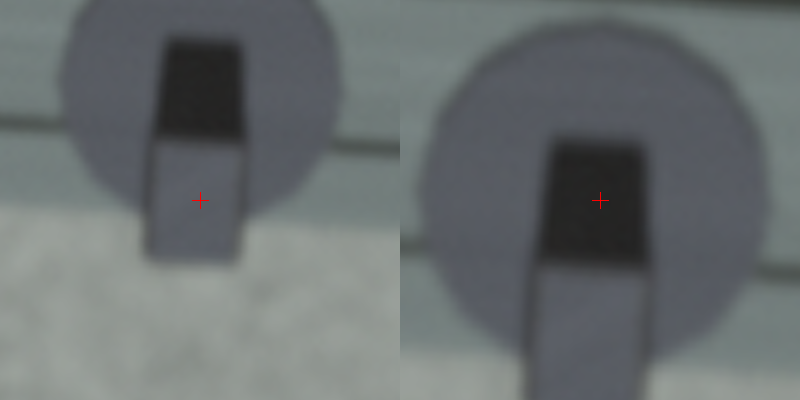

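Request:
play_rows([
  [-0.033,-0.0295,0,0,0,0,45],
  [-0.033,-0.0295,0,0,0,0,45],
  [-0.033,-0.0295,0.01,0,0,0,45],
  [-0.033,-0.0295,0.01,0,0,0,45],
  [-0.033,-0.0295,0.015,0,0,0,45],
  [-0.033,-0.0295,0.015,0,0,0,45],
  [0,0,0,0,0,0.14,45],
  [0,0,0,0,0,0.08,45],
])

```text
t: 29.05
eef_pos: [428.9, 199.5, 107.7]
tcp_rot: [3.132, 0.022, -0.278]
ft_force: [0.6, 0.0, -0.2]
opening: 0.448
```

Request:
play_rows([
  [0,0,0,0,0,0,45],
])

```text
t: 29.15
eef_pos: [427.9, 199.7, 106.5]
tcp_rot: [3.13, 0.024, -0.278]
ft_force: [0.6, -0.3, 0.9]
opening: 0.444
```

```bash
python3 -c "
from h import *
go(439,203.6,50,-.28)
c=avg('wrist',3)
cv2.imwrite('pics/r16.png',np.hstack([grid(rect(c,439,203.6,84,20,10),10),grid(rect(c,439,203.6,29,25,8),8)]))
"
```

```text
pos [427.9 199.7 106.5] rpy [ 3.1302  0.0243 -0.2779] t 29.15 op 0.444 F [ 0.6 -0.3  0.9]
shift(tool,mm) [11.  -7.4 56.1] turn [0.0114 0.0243 0.0022]
```

View pics/r16.png

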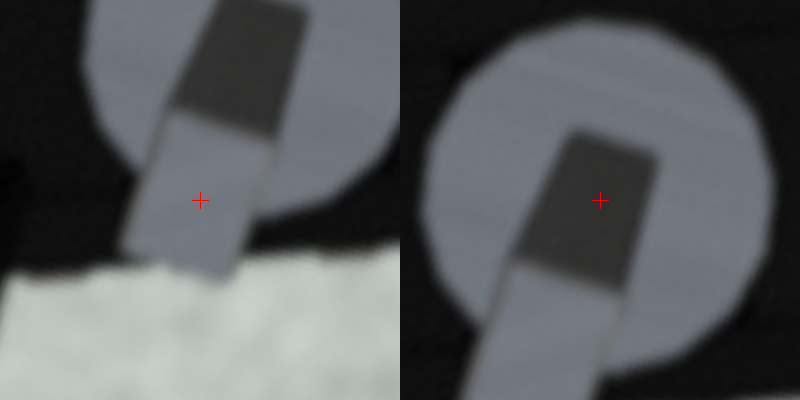

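Request:
play_rows([
  [0.0098,-0.0071,0,0.011,0.024,0.05,45],
  [0,0,0.01,0,0,0,45],
  [0,0,0.01,0,0,0,45],
  [0,0,0,0,0,0,45],
])

```text
t: 29.7
eef_pos: [440.6, 202.3, 84.5]
tcp_rot: [3.141, -0.001, -0.321]
ft_force: [0.2, 0.3, -0.8]
opening: 0.451
```

```bash
python3 -c "
from h import *
go(439.5,203.8,50,-.33)
"
```

```text
pos [440.6 202.3  84.5] rpy [ 3.1412e+00 -6.0000e-04 -3.2120e-01] t 29.7 op 0.451 F [ 0.2  0.3 -0.8]
shift(tool,mm) [-1.5 -1.1 34.5] turn [ 0.0004 -0.0006  0.0088]
```

Request:
play_rows([
  [-0.0018,-0.0012,0.012,0,0,0.008,45],
  [0,0,0.012,0,0,0,45],
  [0,0,0.009,0,0,0,45],
  [0,0,0,0,0,0,45],
])

```text
t: 30.1
eef_pos: [438.2, 203.1, 49.3]
tcp_rot: [3.139, 0.002, -0.326]
ft_force: [0.6, 0.6, 0.1]
opening: 0.452
```

```bash
python3 -c "
from h import *
go(439.5,203.8,50,-.33)
"
```

```text
pos [438.2 203.1  49.3] rpy [ 3.1393e+00  2.3000e-03 -3.2600e-01] t 30.1 op 0.452 F [0.6 0.6 0.1]
shift(tool,mm) [ 1.  -1.  -0.7] turn [0.0023 0.0023 0.004 ]
```

Request:
play_rows([
  [0.001,-0.001,0,0,0,0,0],
  [0,0,0,0,0,0,0],
  [0,0,0,0,0,0,0],
  [0,0,0,0,0,0,0],
  [0,0,0,0,0,0,0],
  [0,0,0,0,0,0,0],
])

```text
t: 30.7
eef_pos: [440.0, 203.8, 50.6]
tcp_rot: [3.14, 0.001, -0.325]
ft_force: [-1.3, 0.2, -1.4]
opening: 0.126
```

Request:
play_rows([
  [0,0,-0.03,0,0,0,0],
  [0,0,-0.03,0,0,0,0],
  [0,0,0,0,0,0,0],
])

```text
t: 31.0
eef_pos: [439.7, 203.8, 111.7]
tcp_rot: [3.139, 0.003, -0.325]
ft_force: [0.6, -0.9, -1.7]
opening: 0.122
```

```bash
python3 -c "
from h import *
go(638,112,110)
"
```

```text
pos [439.7 203.8 111.7] rpy [ 3.1386  0.0033 -0.3252] t 31.0 op 0.122 F [ 0.6 -0.9 -1.7]
shift(tool,mm) [217.2  23.6   1.1] turn [0.003  0.0033 0.    ]
```

Request:
play_rows([
  [0.043,0.0045,0,0,0,0,0],
  [0.043,0.0045,0,0,0,0,0],
  [0.043,0.0045,0,0,0,0,0],
  [0.043,0.0045,0,0,0,0,0],
  [0.043,0.0045,0,0,0,0,0],
  [0,0,-0.001,0,0,-0.14,0],
  [0,0,-0.001,0,0,-0.14,0],
  [0,0,-0.001,0,0,-0.14,0],
])

```text
t: 31.8
eef_pos: [641.7, 109.0, 106.5]
tcp_rot: [3.14, 0.01, 0.108]
ft_force: [-1.0, -0.3, -1.0]
opening: 0.128
```

Request:
play_rows([
  [0,0,-0.001,0,0,-0.14,0],
  [0,0,-0.001,0,0,-0.14,0],
  [0,0,-0.001,0,0,-0.14,0],
  [0,0,-0.001,0,0,-0.14,0],
  [0,0,-0.001,0,0,-0.14,0],
  [0,0,-0.001,0,0,-0.14,0],
  [0,0,-0.001,0,0,-0.14,0],
  [0,0,-0.001,0,0,-0.14,0],
])

```text
t: 32.6
eef_pos: [638.6, 108.3, 103.7]
tcp_rot: [-3.123, 0.009, 1.276]
ft_force: [-0.1, 0.3, -0.1]
opening: 0.126
```

```bash
python3 -c "
from h import *
go(638.2,112,95,1.506)
"
```

```text
pos [638.6 108.3 103.7] rpy [-3.1226  0.0089  1.2756] t 32.6 op 0.126 F [-0.1  0.3 -0.1]
shift(tool,mm) [ 3.5 -1.3  8.7] turn [-0.0199  0.0067 -0.2305]
```

Request:
play_rows([
  [0.003,0,0,0,0,-0.12,0],
  [0,0,0,0,0,-0.11,0],
  [0,0,0,-0.02,0.006,0,0],
  [0,0,0,0,0,0,0],
])

```text
t: 33.0
eef_pos: [638.1, 111.1, 99.0]
tcp_rot: [-3.138, -0.002, 1.515]
ft_force: [1.2, 0.3, -0.9]
opening: 0.122
```

```bash
python3 -c "
from h import *
go(638.2,112,95,1.506)
p,R,s=tool()
c=avg('wrist',4)
o=p[2]-40
cv2.imwrite('pics/r17.png',np.hstack([rect(c,p[0],p[1]+32,41,32,6),grid(rect(c,p[0],p[1],o+19,32,6),6)]))
"
```

```text
pos [638.1 111.1  99. ] rpy [-3.1380e+00 -1.7000e-03  1.5153e+00] t 33.0 op 0.122 F [ 1.2  0.3 -0.9]
shift(tool,mm) [0.9 0.  4. ] turn [-0.0036 -0.0017  0.0093]
```

View pics/r17.png

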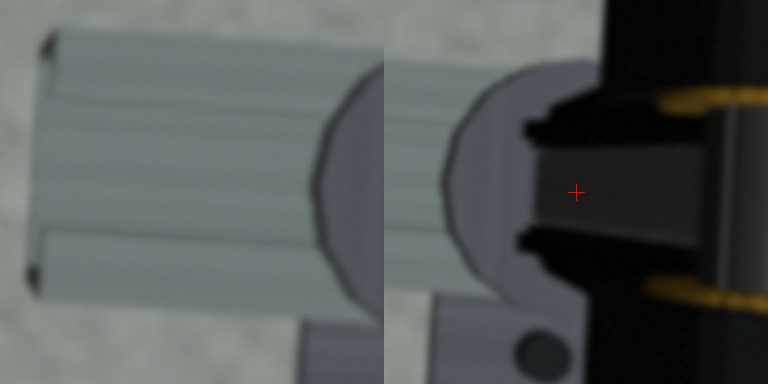

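Request:
play_rows([
  [0,0.0005,0.01,-0.003,0,0.009,0],
  [0,0,0.008,0,0,0,0],
  [0,0,0.007,0,0,0,0],
  [0,0,0.001,0,0,0,0],
  [0,0,0.0,0,0,0,0],
])

```text
t: 33.7
eef_pos: [639.0, 111.1, 70.7]
tcp_rot: [-3.141, -0.001, 1.504]
ft_force: [-0.4, 0.6, -1.1]
opening: 0.124
```

Request:
play_rows([
  [0,0,0.001,0,0,0,0],
  [0,0,0.001,0,0,0,0],
  [0,0,0.001,0,0,0,0],
])

```text
t: 34.0
eef_pos: [639.3, 111.1, 67.9]
tcp_rot: [-3.141, -0.002, 1.504]
ft_force: [0.2, -0.4, -1.4]
opening: 0.125
```

Request:
play_rows([
  [0,0,0.0005,0,0,0.14,0],
  [0,0,0,0,0,0.14,0],
  [0,0,0,0,0,0.14,0],
])

```text
t: 34.3
eef_pos: [639.5, 111.1, 67.8]
tcp_rot: [-3.141, -0.002, 1.072]
ft_force: [0.1, -0.4, -0.9]
opening: 0.124
```

Request:
play_rows([
  [-0.0005,0,0.0,0,0,0.14,0],
  [0,0,0,0,0,0.14,0],
  [0,0,0,0,0,0.14,0],
  [0,0,0,0,0,0.14,0],
  [0,0,0,0,0,0.14,0],
  [0,0,0.0003,0,0,0.14,0],
  [0,0,0,0,0,0.14,0],
  [0,0,0,0,0,0.12,0],
])

```text
t: 35.1
eef_pos: [639.9, 110.7, 68.9]
tcp_rot: [-3.14, -0.003, -0.076]
ft_force: [0.1, 0.1, -1.4]
opening: 0.12
```

Request:
play_rows([
  [-0.0013,0,0.001,0,-0.003,-0.008,0],
  [0,0,0.001,0,0,0,0],
  [0,0,0.001,0,0,0,0],
  [0,0,0.001,0,0,0,0],
])

```text
t: 35.5
eef_pos: [638.6, 110.9, 67.4]
tcp_rot: [-3.139, -0.001, -0.058]
ft_force: [-2.7, 0.1, 8.9]
opening: 0.127
```

Request:
play_rows([
  [0,0,0,0,0,0,35],
  [0,0,0,0,0,0,40],
  [0,0,-0.03,0,0,0,60],
  [0,0,-0.04,0,0,0,80],
  [0,0,-0.04,0,0,0,100],
  [0,0,-0.04,0,0,0,100],
  [0,0,0,0,0,0,100],
])

```text
t: 36.2
eef_pos: [638.3, 110.6, 221.5]
tcp_rot: [-3.14, 0.001, -0.044]
ft_force: [0.6, -0.1, -0.3]
opening: 0.655
```

```bash
python3 -c "
from h import *
go(441,-289,220,0)
c=avg('wrist',3)
cv2.imwrite('pics/r18.png',np.hstack([grid(rect(c,638.6,111,101,25,8),8),grid(rect(c,638.6,111,46,25,8),8)]))
c=avg('top',4);np.save('top2.npy',c,allow_pickle=True)
crop(c,180,110,220,155,3.6,'pics/top2.png')
c=avg('side',4)
crop(c,190,120,230,220,2.7,'pics/side2.png')
"
```

```text
pos [638.3 110.6 221.5] rpy [-3.1397e+00  9.0000e-04 -4.3700e-02] t 36.2 op 0.655 F [ 0.6 -0.1 -0.3]
shift(tool,mm) [-179.7  407.8    0.9] turn [-0.0019  0.0008 -0.0437]
```

View pics/r18.png

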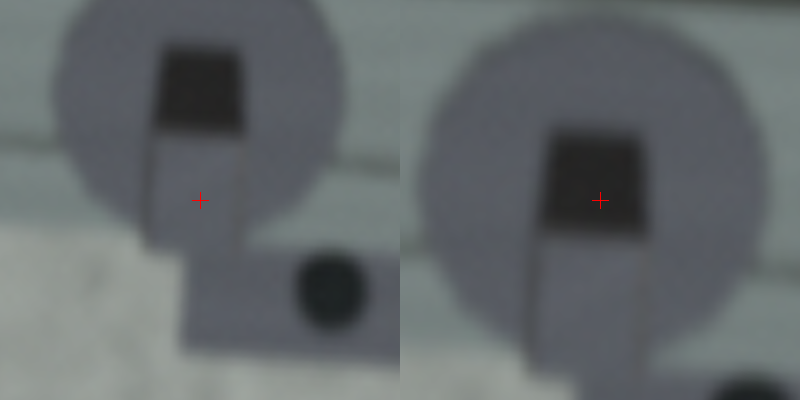

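View pics/top2.png

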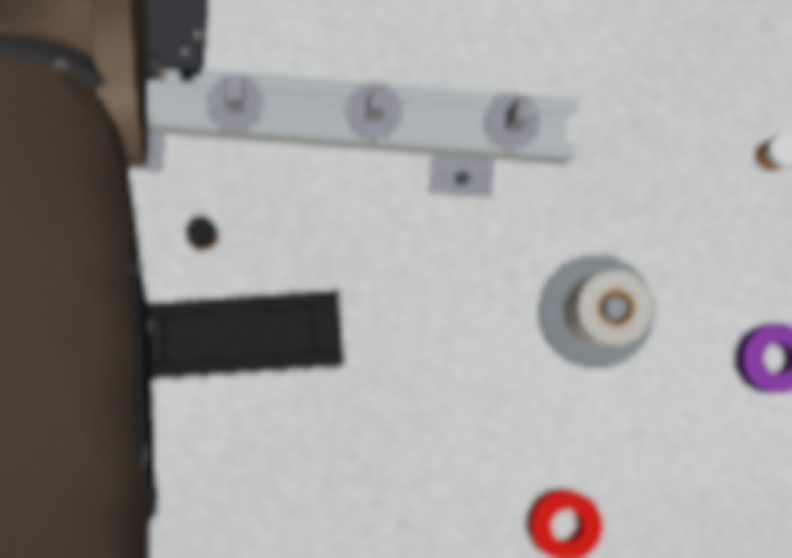

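View pics/side2.png

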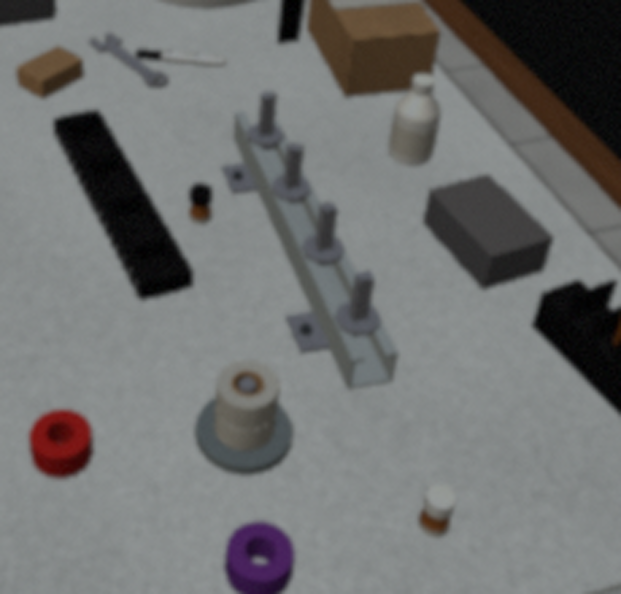

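```bash
python3 -c "
from h import *
c=np.load('top2.npy',allow_pickle=True).item()
print(onplane(c,180+616/3.6,110+307/3.6,74),onplane(c,180+615/3.6,110+307/3.6,72),onplane(c,180+597/3.6,110+311/3.6,12))
for p in [(235,97),(374,105),(513,117)]: print(onplane(c,180+p[0]/3.6,110+p[1]/3.6,101))
go(465,-289,220,0)
"
```

```text
[ 474.43909439 -276.20450555   74.        ] [ 474.52987253 -275.94265324   72.        ] [ 474.21155498 -276.22209821   12.        ]
[622.38818276   6.10682759 101.        ]
[617.63425086 -94.42105519 101.        ]
[ 609.96559213 -195.05682758  101.        ]
pos [636.4 110.4 215.4] rpy [-3.1408  0.0103 -0.0453] t 36.75 op 0.999 F [-0.5  0.1  0.3]
shift(tool,mm) [-153.2  406.7   -3.3] turn [-0.001   0.0103 -0.0453]
```

Request:
play_rows([
  [-0.02,0.044,0,0,0.01,0,100],
  [-0.02,0.044,0,0,0,0,100],
  [-0.02,0.044,0,0,0,0,100],
  [-0.02,0.044,0,0,0,0,100],
  [-0.02,0.044,0,0,0,0,100],
  [-0.02,0.044,0,0,0,0,100],
  [-0.02,0.044,0,0,0,0,100],
  [-0.02,0.044,0,0,0,0,100],
])

```text
t: 37.55
eef_pos: [457.2, -240.8, 213.6]
tcp_rot: [-3.141, -0.001, -0.036]
ft_force: [1.2, 0.6, -0.6]
opening: 1.003
```

Request:
play_rows([
  [-0.018,0.042,0,0,0,-0.045,100],
  [0,0,0,0,0,0,100],
  [0,0,0,0,0,0,100],
])

```text
t: 37.85
eef_pos: [434.0, -288.6, 213.5]
tcp_rot: [3.142, -0.001, 0.004]
ft_force: [-0.2, 0.5, -0.3]
opening: 1.001
```

```bash
python3 -c "
from h import *
go(474.4,-276,66,0)
c=avg('wrist',4);np.save('w8.npy',c,allow_pickle=True)
crop(c,0,0,512,384,1.5625,'pics/w8.png')
cv2.imwrite('pics/r19.png',np.hstack([grid(rect(c,474.4,-276,72,35,5.7),5.7),grid(rect(c,474.4,-276,74,35,5.7),5.7)]))
"
```

```text
pos [ 434.  -288.6  213.5] rpy [ 3.1415e+00 -1.5000e-03  4.2000e-03] t 37.85 op 1.001 F [-0.2  0.5 -0.3]
shift(tool,mm) [ 40.2 -12.5 147.6] turn [ 0.0001 -0.0015  0.0042]
```

View pics/w8.png

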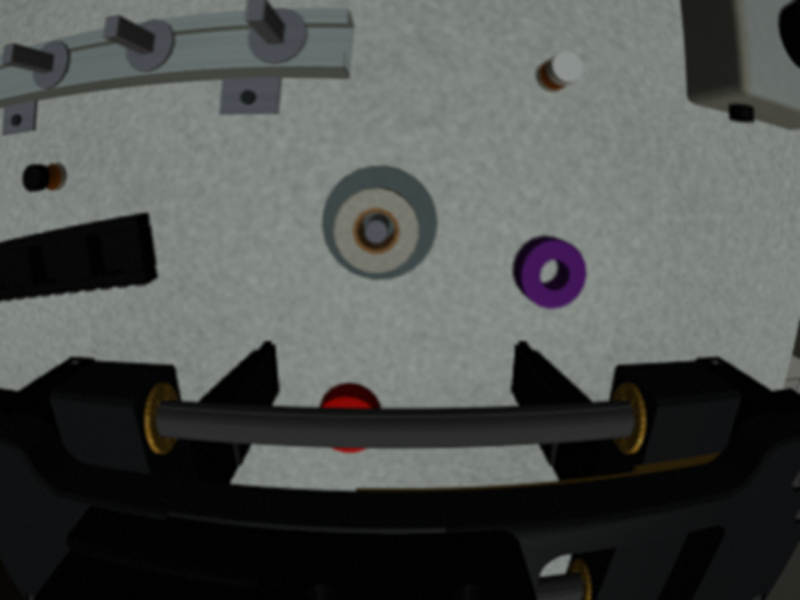

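View pics/r19.png

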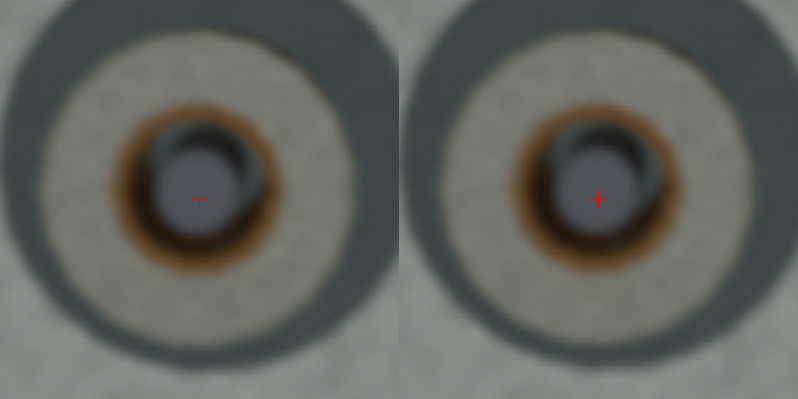

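Request:
play_rows([
  [0.042,-0.0135,0,0,0,0,100],
  [0,0,0.03,0,0,0,100],
  [0,0,0.03,0,0,0,100],
  [0,0,0,0,0,0,100],
])

```text
t: 38.45
eef_pos: [481.5, -268.6, 153.3]
tcp_rot: [3.14, -0.004, 0.014]
ft_force: [0.7, 0.8, 0.5]
opening: 1.002
```

```bash
python3 -c "
from h import *
go(476.3,-275,66,0)
c=avg('wrist',2)
crop(c,110,140,280,130,2.8,'pics/w9.png')
"
```

```text
pos [ 481.5 -268.6  153.3] rpy [ 3.1396 -0.0043  0.0141] t 38.45 op 1.002 F [0.7 0.8 0.5]
shift(tool,mm) [-5.7  6.2 87.3] turn [ 0.002  -0.0043  0.0141]
```

View pics/w9.png

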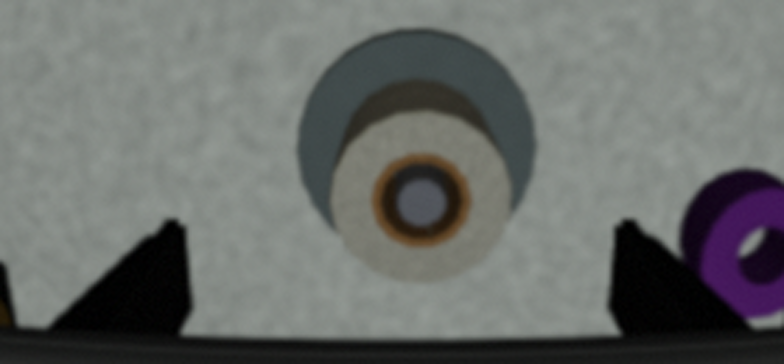

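Request:
play_rows([
  [-0.0057,0.0062,0.0,0.002,-0.004,0.014,80],
  [0,0,0.03,0,0,0,80],
  [0,0,0.02,0,0,0,80],
  [0,0,0,0,0,0,80],
])

```text
t: 38.95
eef_pos: [478.1, -278.7, 111.6]
tcp_rot: [3.133, -0.011, -0.003]
ft_force: [-0.2, -0.8, -0.1]
opening: 0.809
```

```bash
python3 -c "
from h import *
go(476.3,-275,66,0)
c=avg('wrist',2)
crop(c,110,140,280,130,2.8,'pics/w10.png')
"
```

```text
pos [ 478.1 -278.7  111.6] rpy [ 3.1333e+00 -1.0800e-02 -2.5000e-03] t 38.95 op 0.809 F [-0.2 -0.8 -0.1]
shift(tool,mm) [-2.4 -4.1 45.5] turn [ 0.0083 -0.0108 -0.0026]
```

View pics/w10.png

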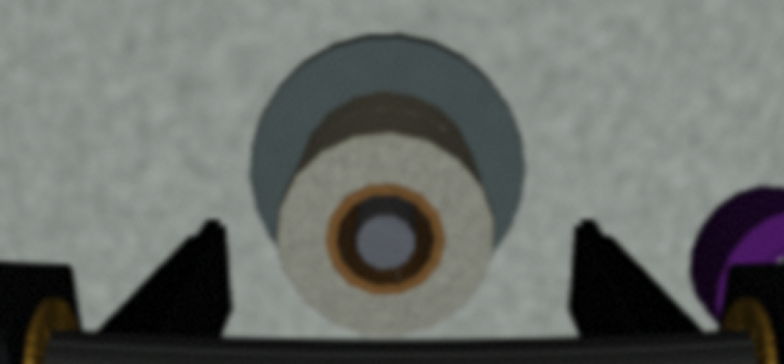

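Request:
play_rows([
  [-0.0025,-0.004,0.0,0.008,-0.0105,0,80],
  [0,0,0.005,0,0,0,80],
  [0,0,0,0,0,0,80],
])

```text
t: 39.35
eef_pos: [477.0, -275.7, 111.3]
tcp_rot: [3.138, -0.005, -0.003]
ft_force: [-0.9, 0.5, -0.5]
opening: 0.799
```

```bash
python3 -c "
from h import *
go(476.3,-275,66,0)
c=avg('wrist',2)
crop(c,110,140,280,130,2.8,'pics/w11.png')
cv2.imwrite('pics/r20.png',grid(rect(c,476.3,-275,72,35,8),8))
"
```

```text
pos [ 477.  -275.7  111.3] rpy [ 3.1377e+00 -5.2000e-03 -2.9000e-03] t 39.35 op 0.799 F [-0.9  0.5 -0.5]
shift(tool,mm) [-0.9 -0.8 45.3] turn [ 0.0039 -0.0052 -0.0029]
```

View pics/r20.png

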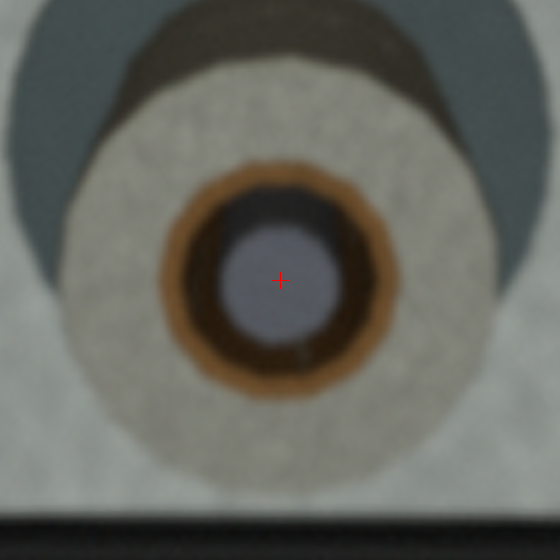

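Request:
play_rows([
  [0,-0.001,0.015,0.004,-0.005,-0.003,80],
  [0,0,0.015,0,0,0,80],
  [0,0,0.01,0,0,0,80],
  [0,0,0,0,0,0,80],
])

```text
t: 39.85
eef_pos: [477.2, -274.6, 68.3]
tcp_rot: [-3.141, 0.0, 0.001]
ft_force: [0.4, 0.7, 0.2]
opening: 0.802
```

```bash
python3 -c "
from h import *
go(476.9,-274.6,66,0)
"
```

```text
pos [ 477.2 -274.6   68.3] rpy [-3.1412e+00  1.0000e-04  8.0000e-04] t 39.85 op 0.802 F [0.4 0.7 0.2]
shift(tool,mm) [-0.3  0.   2.3] turn [-0.0004  0.0001  0.0008]
```

Request:
play_rows([
  [0,0,0.002,0,0,0,50],
  [0,0,0,0,0,0,0],
  [0,0,0,0,0,0,0],
  [0,0,0,0,0,0,0],
  [0,0,0,0,0,0,0],
])

```text
t: 40.35
eef_pos: [477.4, -274.7, 66.5]
tcp_rot: [-3.141, -0.0, 0.001]
ft_force: [0.9, 0.0, -1.5]
opening: 0.569
```

Request:
play_rows([
  [0,0,-0.015,0,0,0,0],
  [0,0,-0.02,0,0,0,0],
  [0,0,-0.02,0,0,0,0],
])

```text
t: 40.65
eef_pos: [476.4, -274.0, 121.1]
tcp_rot: [-3.139, 0.004, 0.001]
ft_force: [-0.1, -0.2, -0.5]
opening: 0.573
```

Request:
play_rows([
  [0,0,-0.04,0,0,0,0],
  [0,0,-0.03,0,0,0,0],
  [0,0,0,0,0,0,0],
])

```text
t: 40.95
eef_pos: [477.0, -274.4, 196.1]
tcp_rot: [-3.14, 0.001, 0.001]
ft_force: [0.2, 0.0, -1.5]
opening: 0.572
```

```bash
python3 -c "
from h import *
go(618.4,-202.7,160)
p,R,s=tool()
c=avg('wrist',4);np.save('w12.npy',c,allow_pickle=True)
crop(c,0,0,512,384,1.5625,'pics/w12.png')
cv2.imwrite('pics/r21.png',grid(rect(c,p[0],p[1],p[2]+5.5,35,8),8))
"
```

```text
pos [ 477.  -274.4  196.1] rpy [-3.1404e+00  1.1000e-03  7.0000e-04] t 40.95 op 0.572 F [ 0.2  0.  -1.5]
shift(tool,mm) [141.5 -71.6  36.1] turn [-0.0012  0.0011 -0.    ]
```

View pics/w12.png

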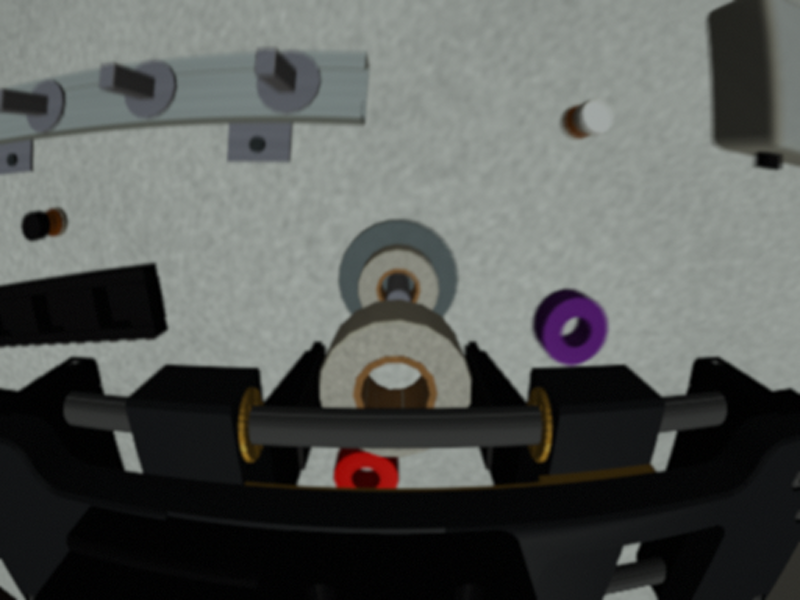

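View pics/r21.png

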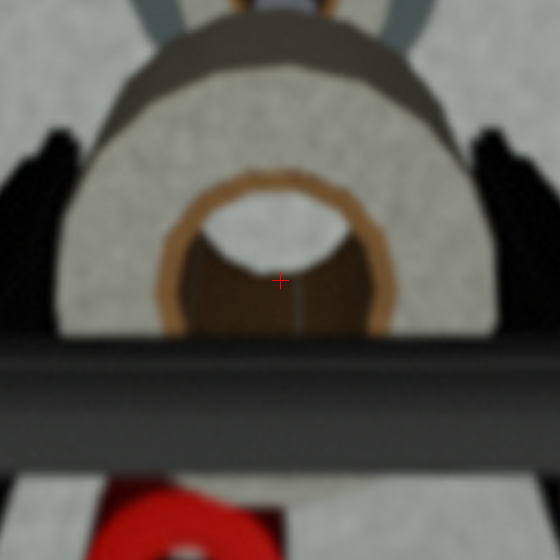

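Request:
play_rows([
  [0.035,-0.0175,0,0,0,0,0],
  [0.035,-0.0175,0,0,0,0,0],
  [0.035,-0.0175,0,0,0,0,0],
  [0.035,-0.0175,0.01,0,0,0,0],
  [0,0,0.01,0,0,0,0],
  [0,0,0.01,0,0,0,0],
  [0,0,0,0,0,0,0],
])

```text
t: 41.85
eef_pos: [616.3, -199.5, 147.5]
tcp_rot: [-3.129, 0.022, -0.002]
ft_force: [-0.2, -0.4, -0.2]
opening: 0.573
```

```bash
python3 -c "
from h import *
go(619.8,-202.7,145,0)
p,R,s=tool()
c=avg('wrist',4);np.save('w13.npy',c,allow_pickle=True)
cv2.imwrite('pics/r22.png',np.hstack([grid(rect(c,p[0],p[1],p[2]+5.5,25,8),8),grid(rect(c,619,-202.7,101,25,8),8)]))
"
```

```text
pos [ 616.3 -199.5  147.5] rpy [-3.1286e+00  2.2400e-02 -1.6000e-03] t 41.85 op 0.573 F [-0.2 -0.4 -0.2]
shift(tool,mm) [3.5 3.2 2.4] turn [-0.013   0.0224 -0.0017]
```

View pics/r22.png

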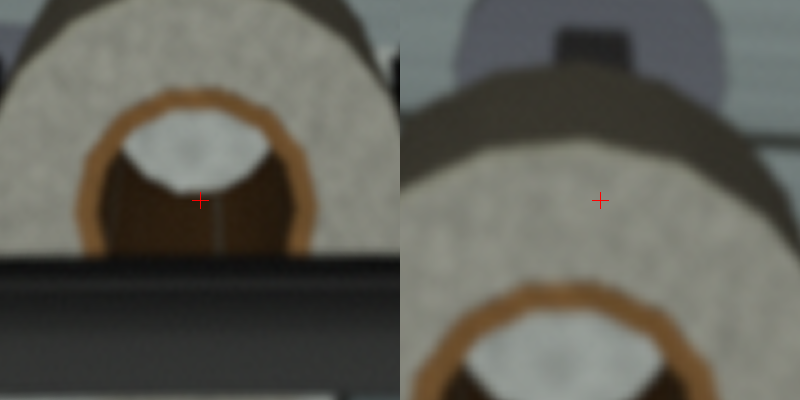

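Request:
play_rows([
  [0.003,0.003,0,-0.013,0.022,0,0],
  [0,0,0,0,0,0,0],
  [0,0,0,0,0,0,0],
])

```text
t: 42.35
eef_pos: [620.2, -205.0, 152.5]
tcp_rot: [3.137, -0.009, -0.004]
ft_force: [0.7, 0.5, -1.4]
opening: 0.575
```

```bash
python3 -c "
from h import *
go(619.8,-202.7,135,0)
"
```

```text
pos [ 620.2 -205.   152.5] rpy [ 3.1372 -0.0087 -0.0043] t 42.35 op 0.575 F [ 0.7  0.5 -1.4]
shift(tool,mm) [-0.5 -2.4 17.5] turn [ 0.0044 -0.0087 -0.0044]
```

Request:
play_rows([
  [-0.0005,-0.0024,0.004,0.004,-0.009,-0.004,0],
  [0,0,0.004,0,0,0,0],
  [0,0,0.004,0,0,0,0],
  [0,0,0,0,0,0,0],
])

```text
t: 42.75
eef_pos: [619.5, -202.4, 139.8]
tcp_rot: [3.141, 0.001, -0.0]
ft_force: [0.0, 0.5, -1.7]
opening: 0.575
```

```bash
python3 -c "
from h import *
go(619.8,-202.7,130,0)
"
```

```text
pos [ 619.5 -202.4  139.8] rpy [ 3.1414e+00  8.0000e-04 -1.0000e-04] t 42.75 op 0.575 F [ 0.   0.5 -1.7]
shift(tool,mm) [0.3 0.3 9.8] turn [ 0.0001  0.0008 -0.0001]
```

Request:
play_rows([
  [0.0003,0.0002,0.005,0,0,0,0],
  [0,0,0.005,0,0,0,0],
  [0,0,0.004,0,0,0,0],
  [0,0,0.003,0,0,0,0],
])

```text
t: 43.15
eef_pos: [619.9, -202.6, 121.3]
tcp_rot: [3.141, 0.001, -0.0]
ft_force: [-0.7, 0.6, -1.1]
opening: 0.572
```

Request:
play_rows([
  [0,0,0.007,0,0,0,0],
  [0,0,0.007,0,0,0,0],
  [0,0,0.006,0,0,0,0],
  [0,0,0,0,0,0,0],
])

```text
t: 43.55
eef_pos: [619.6, -202.5, 98.6]
tcp_rot: [-3.141, 0.002, -0.0]
ft_force: [-0.3, 0.3, -0.7]
opening: 0.571
```

```bash
python3 -c "
from h import *
go(619.8,-202.7,72,0)
c=avg('side',3)
crop(c,270,170,110,110,5,'pics/s3.png')
c=avg('wrist',3);p,R,s=tool()
cv2.imwrite('pics/r23.png',grid(rect(c,p[0],p[1],101,25,8),8))
"
```

```text
pos [ 619.6 -202.5   98.6] rpy [-3.1412e+00  1.9000e-03 -1.0000e-04] t 43.55 op 0.571 F [-0.3  0.3 -0.7]
shift(tool,mm) [ 0.3  0.2 26.6] turn [-0.0004  0.0019 -0.0001]
```

View pics/s3.png

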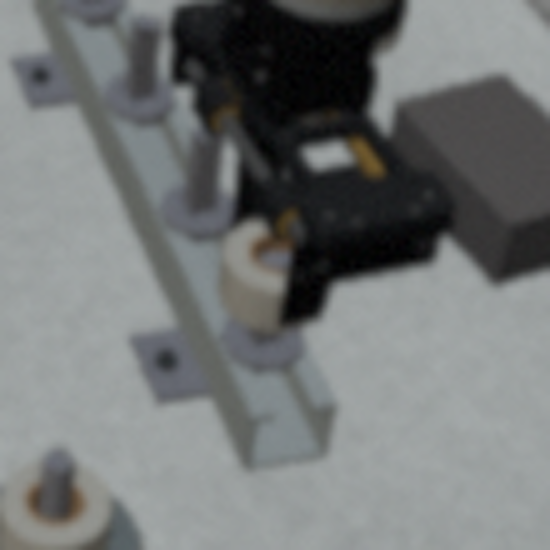

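View pics/r23.png

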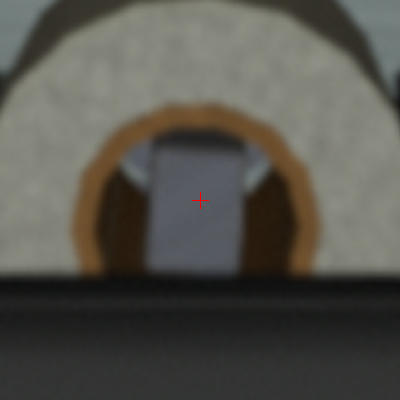

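Request:
play_rows([
  [0,0,0.009,0,0,0,0],
  [0,0,0.008,0,0,0,0],
  [0,0,0.004,0,0,0,0],
  [0,0,0.001,0,0,0,0],
  [0,0,0,0,0,0,0],
])

```text
t: 44.35
eef_pos: [620.1, -202.7, 76.1]
tcp_rot: [3.141, 0.0, 0.0]
ft_force: [0.1, 0.2, -1.8]
opening: 0.571
```

Request:
play_rows([
  [0,0,0.002,0,0,0,0],
  [0,0,0.001,0,0,0,0],
  [0,0,0.001,0,0,0,0],
  [0,0,0.001,0,0,0,0],
])

```text
t: 44.75
eef_pos: [620.3, -202.8, 71.2]
tcp_rot: [3.141, -0.001, -0.0]
ft_force: [0.2, -0.3, -1.2]
opening: 0.571
```

Request:
play_rows([
  [0,0,0.001,0,0,0,0],
  [0,0,0.001,0,0,0,0],
])

```text
t: 44.95
eef_pos: [620.4, -202.9, 69.9]
tcp_rot: [3.141, -0.001, -0.0]
ft_force: [-5.1, 2.2, 15.7]
opening: 0.576
```

Request:
play_rows([
  [0,0,-0.0005,0,0,0,75],
  [0,0,0,0,0,0,80],
  [0,0,0,0,0,0,80],
  [0,0,-0.03,0,0,0,80],
  [0,0,-0.045,0,0,0,80],
  [0,0,-0.045,0,0,0,80],
  [0,0,-0.02,0,0,0,80],
])

```text
t: 45.65
eef_pos: [619.2, -202.3, 211.4]
tcp_rot: [-3.14, 0.005, -0.0]
ft_force: [0.0, 0.0, -1.6]
opening: 0.801
```

```bash
python3 -c "
from h import *
go(440,-275,200,0)
c=avg('wrist',3)
crop(c,0,0,512,384,1.5625,'pics/w14.png')
"
```

```text
pos [ 619.2 -202.3  211.4] rpy [-3.1398e+00  5.2000e-03 -1.0000e-04] t 45.65 op 0.801 F [ 0.   0.  -1.6]
shift(tool,mm) [-179.2   72.7   12.3] turn [-0.0018  0.0052 -0.0001]
```

View pics/w14.png

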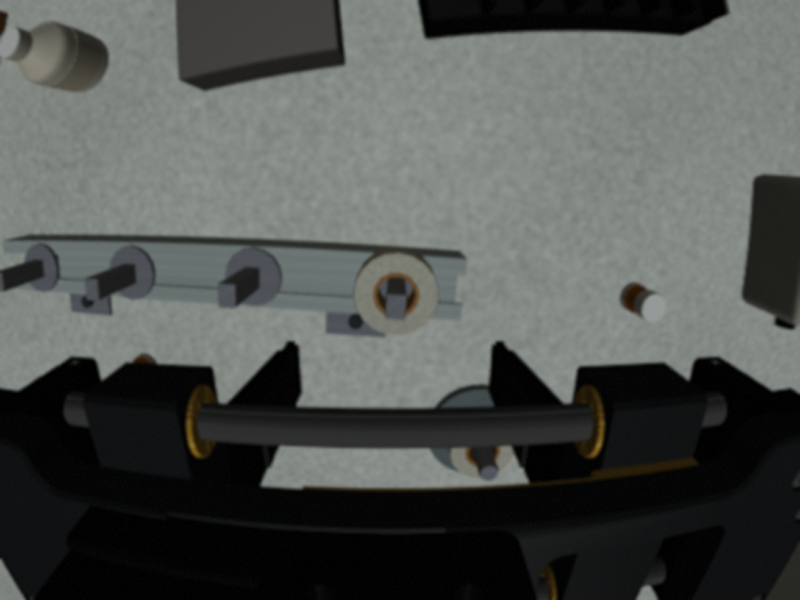

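Roll is down on the post (395,292). Now back for the second roll.

Request:
play_rows([
  [-0.034,0.014,0,0,0.004,0,80],
  [-0.034,0.014,0,0,0,0,80],
  [-0.034,0.014,0,0,0,0,80],
  [-0.034,0.014,0,0,0,0,80],
  [-0.034,0.014,0,0,0,0,80],
  [0,0,0,0,0,0,80],
  [0,0,0,0,0,0,80],
])

```text
t: 46.5
eef_pos: [439.5, -271.3, 197.8]
tcp_rot: [-3.13, 0.016, 0.001]
ft_force: [-0.3, 0.0, 0.3]
opening: 0.798
```

```bash
python3 -c "
from h import *
go(476.5,-274.6,100,0)
c=avg('wrist',4)
crop(c,0,0,512,384,1.5625,'pics/w15.png')
cv2.imwrite('pics/r24.png',np.hstack([grid(rect(c,476.5,-275,42,35,5.7),5.7),grid(rect(c,476.5,-275,74,35,5.7),5.7)]))
"
```

```text
pos [ 439.5 -271.3  197.8] rpy [-3.1296e+00  1.6200e-02  1.2000e-03] t 46.5 op 0.798 F [-0.3  0.   0.3]
shift(tool,mm) [38.6  4.5 97.2] turn [-0.012   0.0163  0.0011]
```

View pics/w15.png

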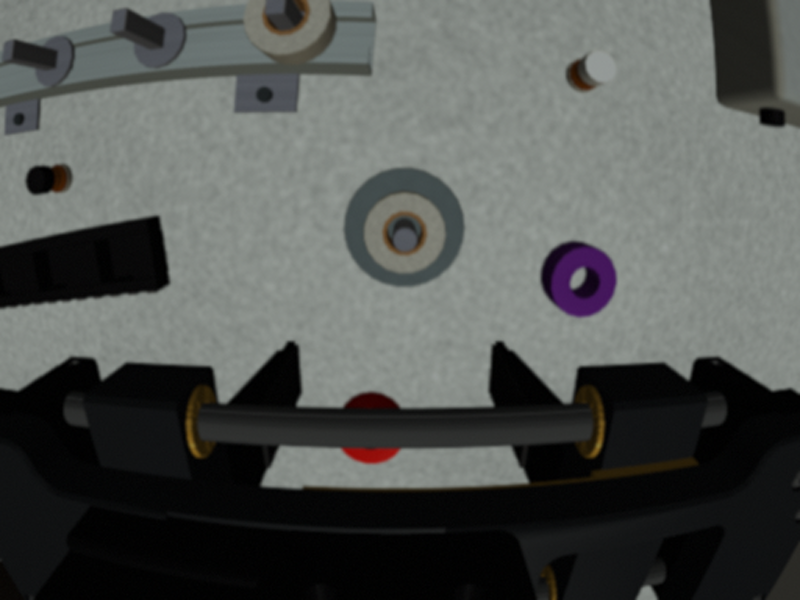

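View pics/r24.png

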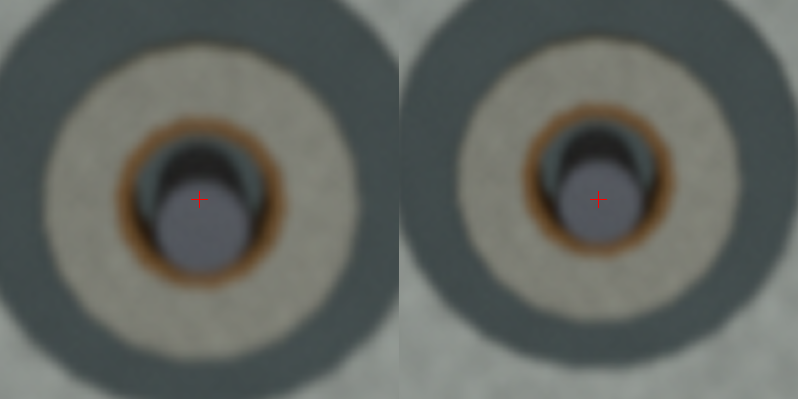

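Request:
play_rows([
  [0.037,0.0035,0,-0.012,0.016,0,80],
  [0,0,0.03,0,0,0,80],
  [0,0,0.02,0,0,0,80],
  [0,0,0,0,0,0,80],
])

```text
t: 47.1
eef_pos: [482.4, -273.0, 146.0]
tcp_rot: [3.139, -0.003, 0.007]
ft_force: [-0.9, 0.2, 0.1]
opening: 0.801
```

```bash
python3 -c "
from h import *
go(476.3,-274.8,110,0)
"
```

```text
pos [ 482.4 -273.   146. ] rpy [ 3.1392e+00 -3.1000e-03  7.4000e-03] t 47.1 op 0.801 F [-0.9  0.2  0.1]
shift(tool,mm) [-6.3  1.7 36. ] turn [ 0.0024 -0.0031  0.0074]
```

Request:
play_rows([
  [-0.0058,0.0015,0,0.002,-0.003,0.007,80],
  [0,0,0.02,0,0,0,80],
  [0,0,0.015,0,0,0,80],
  [0,0,0,0,0,0,80],
])

```text
t: 47.5
eef_pos: [477.5, -274.7, 113.2]
tcp_rot: [3.14, -0.002, 0.001]
ft_force: [-0.8, -0.2, -0.3]
opening: 0.802
```

```bash
python3 -c "
from h import *
go(476.3,-274.8,110,0)
c=avg('wrist',3)
cv2.imwrite('pics/r25.png',np.hstack([grid(rect(c,476.3,-274.8,42,35,5.7),5.7),grid(rect(c,476.3,-274.8,74,35,5.7),5.7)]))
"
```

```text
pos [ 477.5 -274.7  113.2] rpy [ 3.1395e+00 -2.3000e-03  1.3000e-03] t 47.5 op 0.802 F [-0.8 -0.2 -0.3]
shift(tool,mm) [-1.3  0.1  3.2] turn [ 0.0021 -0.0023  0.0013]
```

View pics/r25.png

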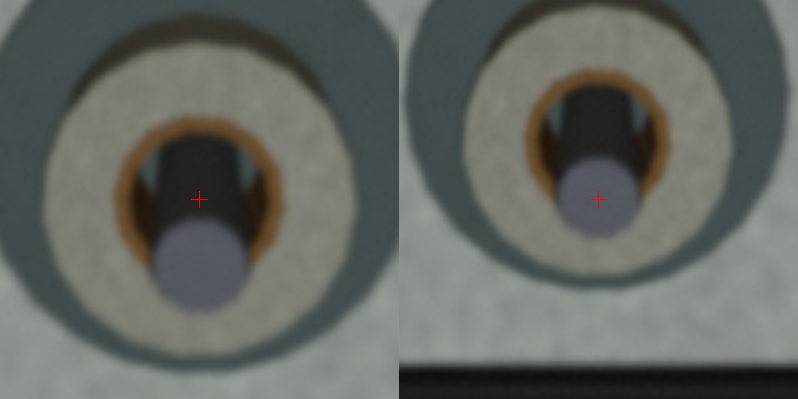

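Request:
play_rows([
  [-0.001,0,0.02,0.002,-0.002,0.001,80],
  [0,0,0.02,0,0,0,80],
  [0,0,0.015,0,0,0,80],
  [0,0,0,0,0,0,80],
])

```text
t: 48.05
eef_pos: [479.4, -276.9, 63.4]
tcp_rot: [3.135, -0.009, 0.0]
ft_force: [0.2, -0.3, 0.5]
opening: 0.802
```

```bash
python3 -c "
from h import *
go(476.3,-274.5,37,0)
"
```

```text
pos [ 479.4 -276.9   63.4] rpy [ 3.1349e+00 -9.1000e-03  2.0000e-04] t 48.05 op 0.802 F [ 0.2 -0.3  0.5]
shift(tool,mm) [-3.4 -2.5 26.4] turn [ 0.0067 -0.0091  0.0002]
```

Request:
play_rows([
  [-0.0032,-0.0025,0.01,0.006,-0.009,0,80],
  [0,0,0.01,0,0,0,80],
  [0,0,0.003,0,0,0,80],
  [0,0,0,0,0,0,80],
])

```text
t: 48.45
eef_pos: [477.1, -275.0, 41.5]
tcp_rot: [3.139, -0.002, 0.0]
ft_force: [-0.2, -1.0, 0.6]
opening: 0.8
```

```bash
python3 -c "
from h import *
go(476.3,-274.5,37,0)
"
```

```text
pos [ 477.1 -275.    41.5] rpy [ 3.1391e+00 -2.4000e-03  2.0000e-04] t 48.45 op 0.8 F [-0.2 -1.   0.6]
shift(tool,mm) [-0.8 -0.5  4.5] turn [ 0.0024 -0.0024  0.0002]
```

Request:
play_rows([
  [-0.0008,-0.0005,0.004,0.002,-0.002,0,80],
  [0,0,0,0,0,0,50],
  [0,0,0,0,0,0,0],
  [0,0,0,0,0,0,0],
  [0,0,0,0,0,0,0],
  [0,0,0,0,0,0,0],
])

```text
t: 49.05
eef_pos: [476.6, -274.7, 38.0]
tcp_rot: [3.141, -0.001, 0.0]
ft_force: [0.3, -0.6, -1.1]
opening: 0.574
```

Request:
play_rows([
  [0,0,-0.015,0,0,0,0],
  [0,0,-0.02,0,0,0,0],
  [0,0,-0.02,0,0,0,0],
  [0,0,-0.03,0,0,0,0],
  [0,0,-0.03,0,0,0,0],
  [0,0,-0.02,0,0,0,0],
  [0,0,0,0,0,0,0],
])

```text
t: 49.75
eef_pos: [475.9, -274.2, 177.3]
tcp_rot: [-3.141, 0.001, 0.0]
ft_force: [1.0, -0.4, -0.7]
opening: 0.57
```

```bash
python3 -c "
from h import *
go(626.5,-97.5,170,0)
p,R,s=tool()
c=avg('wrist',4)
crop(c,0,0,512,384,1.5625,'pics/w16.png')
cv2.imwrite('pics/r26.png',grid(rect(c,p[0],p[1],p[2]+4,35,8),8))
"
```

```text
pos [ 475.9 -274.2  177.3] rpy [-3.141e+00  1.000e-03  2.000e-04] t 49.75 op 0.57 F [ 1.  -0.4 -0.7]
shift(tool,mm) [ 150.6 -176.7    7.3] turn [-0.0006  0.001   0.0002]
```

View pics/w16.png

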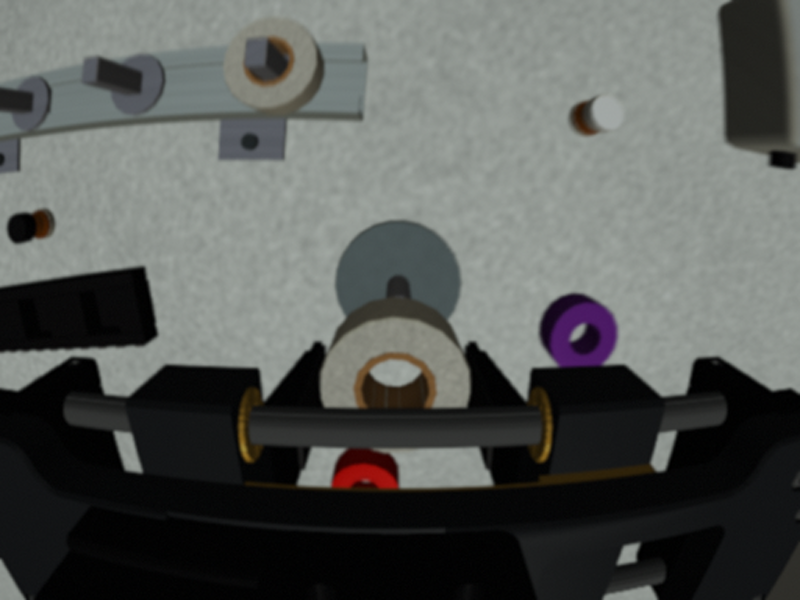

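View pics/r26.png

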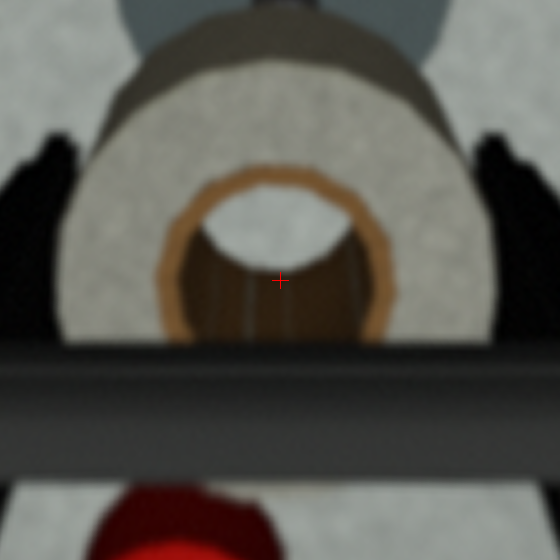

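Request:
play_rows([
  [0.029,-0.034,0,0,0,0,0],
  [0.029,-0.034,0,0,0,0,0],
  [0.029,-0.034,0,0,0,0,0],
  [0.029,-0.034,0,0,0,0,0],
  [0.029,-0.034,0,0,0,0,0],
  [0,0,0.005,0,0,0,0],
  [0,0,0,0,0,0,0],
  [0,0,0,0,0,0,0],
])

```text
t: 50.75
eef_pos: [621.7, -97.2, 156.1]
tcp_rot: [-3.132, 0.022, -0.004]
ft_force: [-0.7, 0.1, -0.5]
opening: 0.574
```

```bash
python3 -c "
from h import *
go(626.3,-97.7,150,0)
"
```

```text
pos [621.7 -97.2 156.1] rpy [-3.1319  0.0217 -0.0035] t 50.75 op 0.574 F [-0.7  0.1 -0.5]
shift(tool,mm) [4.7 0.5 6. ] turn [-0.0097  0.0217 -0.0036]
```

Request:
play_rows([
  [0.0042,0,0.003,-0.0095,0.0215,-0.003,0],
  [0,0,0,0,0,0,0],
  [0,0,0,0,0,0,0],
])

```text
t: 51.05
eef_pos: [623.9, -100.0, 152.1]
tcp_rot: [-3.141, 0.003, -0.004]
ft_force: [-0.3, -0.5, -0.5]
opening: 0.571
```

```bash
python3 -c "
from h import *
go(626.3,-97.7,140,0)
"
```

```text
pos [ 623.9 -100.   152.1] rpy [-3.141e+00  2.700e-03 -4.100e-03] t 51.05 op 0.571 F [-0.3 -0.5 -0.5]
shift(tool,mm) [ 2.4 -2.3 12.1] turn [-0.0006  0.0027 -0.0041]
```

Request:
play_rows([
  [0.0024,-0.0023,0.003,0,0.0025,-0.004,0],
  [0,0,0.003,0,0,0,0],
  [0,0,0.002,0,0,0,0],
  [0,0,0,0,0,0,0],
])

```text
t: 51.45
eef_pos: [625.9, -99.0, 143.9]
tcp_rot: [-3.141, 0.001, -0.002]
ft_force: [0.1, -0.3, -0.3]
opening: 0.569
```

```bash
python3 -c "
from h import *
go(626.3,-97.7,128,0)
"
```

```text
pos [625.9 -99.  143.9] rpy [-3.1408e+00  5.0000e-04 -2.0000e-03] t 51.45 op 0.569 F [ 0.1 -0.3 -0.3]
shift(tool,mm) [ 0.4 -1.3 15.9] turn [-0.0008  0.0005 -0.002 ]
```

Request:
play_rows([
  [0.0004,-0.0013,0.003,0,0,-0.002,0],
  [0,0,0.003,0,0,0,0],
  [0,0,0.002,0,0,0,0],
  [0,0,0,0,0,0,0],
])

```text
t: 51.85
eef_pos: [626.3, -97.5, 135.1]
tcp_rot: [-3.141, 0.001, 0.0]
ft_force: [0.0, -0.7, -1.2]
opening: 0.573
```

```bash
python3 -c "
from h import *
go(626.3,-97.7,128,0)
"
```

```text
pos [626.3 -97.5 135.1] rpy [-3.1407e+00  8.0000e-04  3.0000e-04] t 51.85 op 0.573 F [ 0.  -0.7 -1.2]
shift(tool,mm) [0.  0.2 7.1] turn [-0.0009  0.0008  0.0003]
```

Aligned. Bottom of roll ≈ 109; descend gently.

Request:
play_rows([
  [0,0,0.004,0,0,0,0],
  [0,0,0.004,0,0,0,0],
  [0,0,0.003,0,0,0,0],
  [0,0,0.003,0,0,0,0],
])

```text
t: 52.25
eef_pos: [626.4, -97.5, 120.3]
tcp_rot: [-3.141, 0.0, 0.0]
ft_force: [0.2, 0.7, -0.1]
opening: 0.568
```

Request:
play_rows([
  [0,0,0.006,0,0,0,0],
  [0,0,0.006,0,0,0,0],
  [0,0,0.006,0,0,0,0],
  [0,0,0,0,0,0,0],
])

```text
t: 52.65
eef_pos: [626.1, -97.4, 99.9]
tcp_rot: [-3.141, 0.001, 0.0]
ft_force: [0.3, 1.1, -1.4]
opening: 0.575
```

```bash
python3 -c "
from h import *
go(626.3,-97.7,72,0)
c=avg('wrist',3);p,R,s=tool()
cv2.imwrite('pics/r27.png',grid(rect(c,p[0],p[1],101,25,8),8))
"
```

```text
pos [626.1 -97.4  99.9] rpy [-3.1406e+00  1.3000e-03  4.0000e-04] t 52.65 op 0.575 F [ 0.3  1.1 -1.4]
shift(tool,mm) [ 0.3  0.3 27.9] turn [-0.001   0.0013  0.0004]
```

View pics/r27.png

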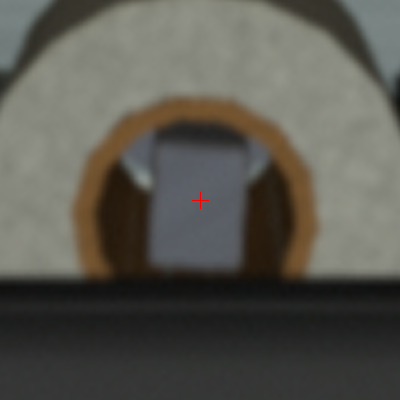

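Threaded. Lower to the flange.

Request:
play_rows([
  [0,0,0.009,0,0,0,0],
  [0,0,0.008,0,0,0,0],
  [0,0,0.004,0,0,0,0],
  [0,0,0.001,0,0,0,0],
  [0,0,0.001,0,0,0,0],
])

```text
t: 53.3
eef_pos: [626.7, -97.5, 76.3]
tcp_rot: [-3.141, -0.001, 0.0]
ft_force: [0.1, -0.0, -0.7]
opening: 0.571
```

Request:
play_rows([
  [0,0,0.002,0,0,0,0],
  [0,0,0.001,0,0,0,0],
  [0,0,0.001,0,0,0,0],
])

```text
t: 53.6
eef_pos: [626.9, -97.5, 72.2]
tcp_rot: [-3.141, -0.001, 0.0]
ft_force: [-0.0, 0.0, -0.8]
opening: 0.569
```

Request:
play_rows([
  [0,0,0.001,0,0,0,0],
  [0,0,0.001,0,0,0,0],
])

```text
t: 53.8
eef_pos: [626.9, -97.5, 71.8]
tcp_rot: [-3.142, -0.002, 0.001]
ft_force: [-4.4, 1.0, 12.0]
opening: 0.571
```

Seated. Release, rise, move clear and check.

Request:
play_rows([
  [0,0,-0.0005,0,0,0,75],
  [0,0,0,0,0,0,80],
  [0,0,0,0,0,0,80],
  [0,0,-0.03,0,0,0,80],
  [0,0,-0.045,0,0,0,80],
  [0,0,-0.045,0,0,0,80],
  [0,0,-0.04,0,0,0,80],
])

```text
t: 54.5
eef_pos: [624.8, -97.2, 231.6]
tcp_rot: [-3.139, 0.009, 0.0]
ft_force: [0.3, -0.2, -0.9]
opening: 0.801
```

Request:
play_rows([
  [-0.04,0,-0.01,0,0,0,80],
  [-0.04,0,-0.01,0,0,0,80],
  [-0.03,0,0,0,0,0,80],
  [0,0,0,0,0,0,80],
])

```text
t: 54.9
eef_pos: [513.4, -97.5, 258.7]
tcp_rot: [3.141, -0.003, 0.001]
ft_force: [0.7, -0.0, 0.2]
opening: 0.798
```

```bash
python3 -c "
from h import *
go(626.3,-97.7,72,0)
c=avg('wrist',3)
crop(c,0,0,512,384,1.5625,'pics/w17.png')
c=avg('side',4)
crop(c,190,120,230,220,2.7,'pics/side4.png')
"
```

```text
pos [513.4 -97.5 258.7] rpy [ 3.1411e+00 -2.5000e-03  1.1000e-03] t 54.9 op 0.798 F [ 0.7 -0.   0.2]
shift(tool,mm) [112.4   0.2 187. ] turn [ 0.0005 -0.0025  0.0011]
```

View pics/w17.png

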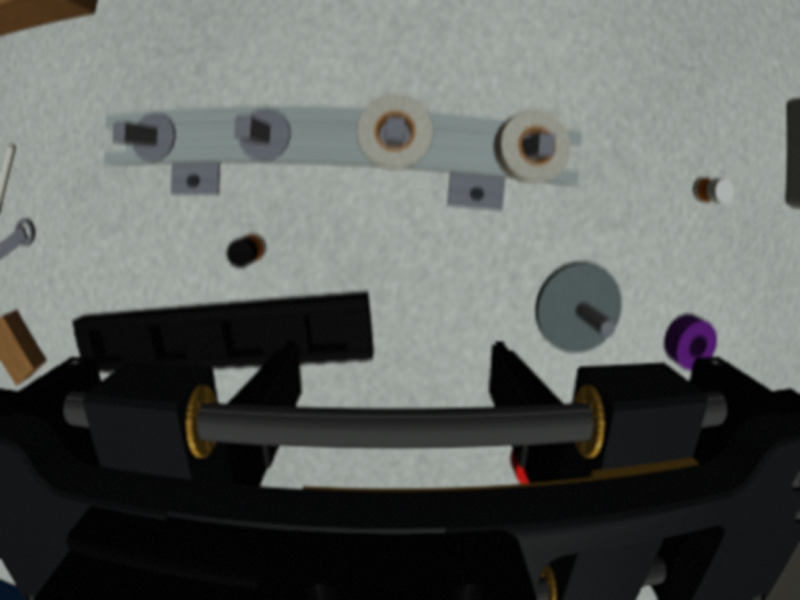

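View pics/side4.png

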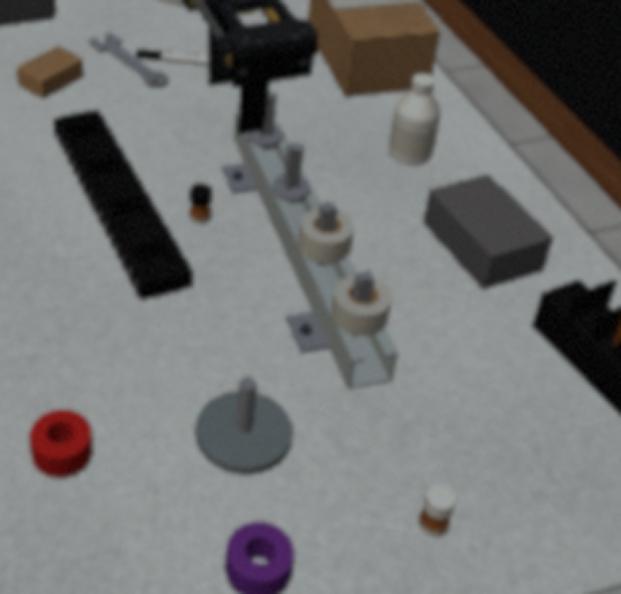

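```bash
python3 -c "
from h import *
c=avg('wrist',4)
P=[(619,-202.7),(626,-97.5),(632,7.7),(639,111)]
a=[grid(rect(c,*p,101,16,12),12) for p in P]
cv2.imwrite('pics/r28.png',np.vstack([np.hstack(a[:2]),np.hstack(a[2:])]))
"
```

```text
(no output)
```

View pics/r28.png

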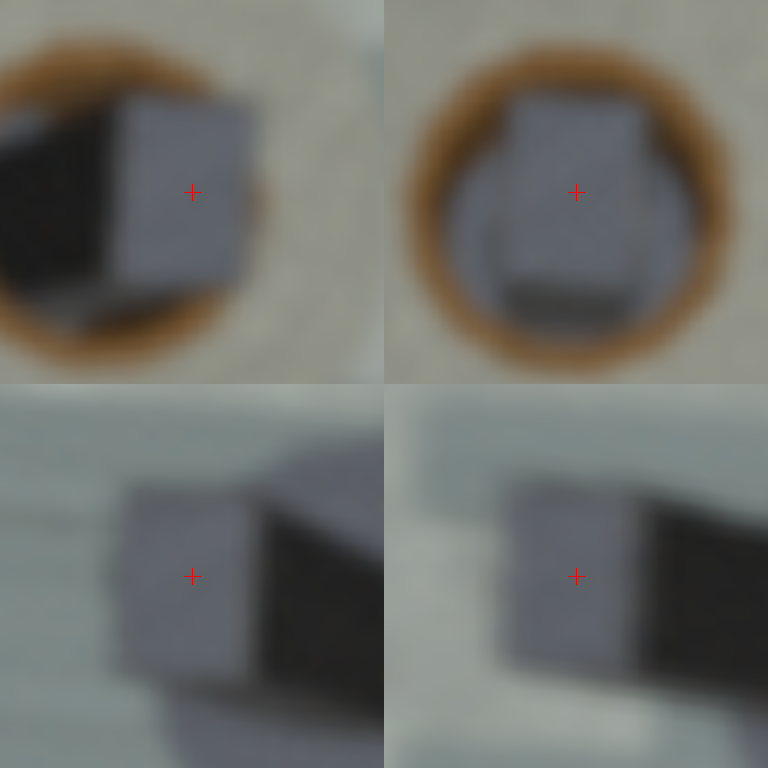

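All four bars stand with their long side across the strut, and all four tops are where expected. I'm handing in.

```bash
python3 -c "
from cell import *
print(job_done(), state()['t'])"
```

```text
the job is handed in; nothing more can be done
the job is handed in; nothing more can be done
```

The label rail is set up. All four posts are locked in the strut, and both cream rolls are threaded down onto posts of their own. I handed the job in at about 55 s; it reports no verdict.

- **Posts:** each post was dropped into the slot until the flange sat on the lips. I then turned it a quarter turn, pressed it down until the wrist force showed contact, and released it. They stand about 105 mm apart, and all four were locked before I touched a roll.
- **Rolls:** the upper roll is on the post near the strut's right end, and the lower roll is on the post next to it. I pressed both down until they met the flange.
- **Last checks:** the wrist and side pictures show all four bar tops where expected, with their long side across the strut. Both rolls sit on their flanges and the empty stand is upright. The vials and the red and purple look-alikes appear undisturbed.
- **Disagreements:**
  - The stand was found about 35 mm from its first place before I reached it, so I measured it again.
  - The top and wrist cameras differed by up to about 3 mm on the strut's position. I used the wrist camera, corrected by about 0.7 mm from how a gripped post appeared in it.
  - I saw no slackening of the grip.

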